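# Clamp the tube rack on the shaker

## Task

Set the tube rack with the carrying bar flat into the clamping bay of the shaker platform and let go of it. Then push the cam lever by its upright post through its quarter turn until it meets the sprung end stop, and press it home there firmly for a moment (about 14 N, never more than 22 N) so that it squeezes the buffer; let go, leaving the rack clamped and the lever resting on the stop, and leave the other things on the bench where they are.

Things in the scene. Friction and masses are not known exactly. Their poses are not given: they have to be found in the camera images.
- rack: Loose white tube rack, 110 (its x) x 60 (its y) mm, with eight black-capped vials; solid up to 40 mm, cap tops 69 mm, about 0.45 kg. Origin: centre of the underside, z up. Its carrying bar runs along x over the middle, clear of the caps. Either way round will do in the bay.
- rack_bar (a point): Centre of the rack's carrying bar, 100 mm above the rack's underside. The bar is 12 mm thick (rack's y), 14 mm high, 106 mm long (rack's x), on end posts at +-50 mm; the open gap under it to the caps is 24 mm.
- clamp: Fixed low shaker platform, 250 (x) x 290 (y) mm, top 50 mm above the table, spanning y -175 to +115 mm. Origin: table height, under the clamped rack's middle; z up. The rack stands on top, long side along x, between a sprung pad on a fence 46 mm high (pad face at y = +26 mm, 3 N/mm) and the cam at -y, which the lever turns to push the rack to y = 0. End lips 12 mm high, inner faces at x = +-60.
- bay (a point): Middle of the open bay on the platform top, 8 mm towards -y from the clamp's origin axis: set the middle of the rack's underside here. With the lever open there is 3 to 4 mm to spare on each side in y (pad and cam) and 5 mm at each end in x (lips).
- lever (a joint): Turn of the cam lever about its upright pivot, rad, positive counter-clockwise from above; starts near 0 (open). The lever points along the clamp's x axis turned by 4.101 rad + this value. It meets the stop's buffer somewhere between 1.33 and 1.69 (adjustable stop, setting unknown: find it by feel or sight). It stays where left and takes 3 to 5 N at the post to turn.
- lever_pivot (a point): The lever's pivot axis, at the height of the lever's arm, 94 mm above the table; fixed on the platform (58 mm towards -y from the clamp's origin axis). A dark hub 20 mm across stands here, top at 105 mm.
- lever_post (a point): Point on the axis of the lever's upright black post, 100 mm from the pivot axis, 130 mm above the table. The post is 16 mm in diameter, from 98 to 150 mm above the table, on a flat steel arm 12 mm wide and 10 mm thick. Push it from its clockwise side, square to the lever, along the arc; squeezing it counts as force too.
- buffer (a joint): Travel of the end stop's rubber sprung buffer, m: 0 free, grows as the lever presses it; 6 N/mm, 55 mm from the pivot, on a dark steel block 56 mm high. A square push of 10 to 11 N at the post (lever friction included) presses it 2 mm in, 14 N about 3 mm; over 22 N strains the clamp. Near zero the reading is mostly noise: go by force. On release lever friction keeps it about 1 mm in.
- tube_a: Bystander: capped glass tube lying down, 120 mm long.
- tube_b: Bystander: capped glass tube lying down, 120 mm long.
- magnifier: Bystander: hand lens lying flat, rim 96 mm across, handle towards its -x.
- dishes: Bystander: stack of three culture dishes, 90 mm across, 48 mm high.
- tube_stand: Bystander: other tube stand without a bar, 60 x 120 mm, 105 mm high.
- reagent: Bystander: bottle 64 mm across, 130 mm high.
- tip_box: Bystander: closed grey box 85 x 120 x 60 mm.
Things that resemble listed ones, but are neither listed nor needed, are in the scene too. What is shaped like the rack but pink or purple is not meant.

How it is judged (in metres and radians):
On the way, in this order (a step that is already met when the one before it is completed fails the run):
1. the rack stands flat in the bay, released, with the lever still open (x of rack in the frame of clamp between -0.009 and 0.009 m and z of rack in the frame of clamp between 0.045 and 0.055 m and angle between rack's own z axis and vertical below 0.06 rad and angle between the x axis of rack and the x axis of clamp, either way round below 0.12 rad and y of rack in the frame of clamp between -0.016 and 0.002 m and contact force between the fingers and rack below 0.1 N and value of joint lever below 0.5 rad), for 0.2 s.
2. the lever is pressed against the end stop, the buffer at least 2 mm in (value of joint buffer above 0.002 m and value of joint lever above 1.28 rad), for 0.3 s.
At the end, for the whole second after the job is handed in: The rack stands flat and square (7 degrees) in the bay, clamped: its centre within 3 mm of the clamp's origin line in y and 9 mm in x, at rest; the lever, turned past 1.28 rad, still rests on the end stop's buffer, holding it at least 0.3 mm in (x of rack in the frame of clamp between -0.009 and 0.009 m and z of rack in the frame of clamp between 0.045 and 0.055 m and angle between rack's own z axis and vertical below 0.06 rad and angle between the x axis of rack and the x axis of clamp, either way round below 0.12 rad and y of rack in the frame of clamp between -0.003 and 0.003 m and value of joint lever above 1.28 rad and value of joint buffer above 0.0003 m and linear speed of rack below 0.01 m/s); the robot touches nothing.
It fails at once if the lever is pushed or squeezed with more than 22 N (contact force between any of the fingers, the arm and lever above 22 N).
It fails at once if the rack tips over 30 degrees (angle between rack's own z axis and vertical above 0.52 rad).
It fails at once if another thing on the bench is shifted by more than 30 mm (distance of any of tube_a, tube_b, magnifier, dishes, tube_stand, reagent, tip_box from where it was at the start of the episode above 0.03 m).
It also fails if it takes over 72 s, if anything falls off the work surface, if the arm or the gripper's body presses on something with over 40 N, if the wrist force passes 120 N, or if a joint passes its speed limit or range.

## Robot

A 7-joint arm with a two-finger parallel gripper is mounted at the origin on the work surface. World frame = base frame: x ahead of the robot, y to its left, z up, the work surface at z = 0. Lengths are in mm, angles in rad, forces in N, time in s.
With the tool pointing down it reaches from about 425 to 925 mm from the base axis. Payload 6.8 kg.
Tool frame: the origin (TCP) lies at the very end of the fingers, on their centre line; the grasp point (between the pads) lies 19 mm behind it; z points along the fingers, y is the direction in which the jaws open and shut (so a half turn about z gives the same grasp; the last joint's range is limited). The gripper opens to 88 mm and grips with 3 to 60 N. Pads are 20 mm wide; open, the fingers measure 115 mm over their backs; the gripper's body (75 mm by 178 mm) begins 61 mm behind the grasp point.
Start: joints at [-1.425, 0.477, 0.022, 1.555, -0.011, 1.109, -0.083], TCP at [169.477, 653.395, 222.664] pointing down, gripper open.
Joint ranges: [-2.96, 2.96], [-0.34, 2.1], [-1.41, 1.46], [0.24, 2.44], [-1.37, 4.51], [0.17, 1.92], [-2.96, 2.96]. Speed limits (rad/s): [2.39, 2.39, 3.14, 3.14, 3.14, 3.14, 3.14].

## Interface

Orientations are given as a unit quaternion [w, x, y, z].
In Python, from station import * gives the robot as it stands.
- The arm moves only by the tool drive_tool, never from a script. Its argument "plan" is a list of rows, each a list of 2 entries, a list of its own where there are three numbers: the shift along the tool's x, y, z in m, then the turn, a rotation vector about the tool's x, y, z in degrees. A call has exactly 8 rows; each row is the pose to reach, as a shift and turn from the pose commanded when the call began, along the tool's axes at that moment; what a row does not reach only later rows make up. A row lasts 1/12 s, in which the tool goes at most 41.7 mm and 7.16 degrees, less where a joint would pass 70% of its speed; a pose out of reach is approached as far as the arm can. A call with a gripper value outside its range is refused whole. "claw" is the closure, from 0 (fully open) to 1 (shut), set as the call begins (left out, the last holds). The fingers move at their own pace and stop on an object; "newtons" is the grip in N (left out, the last holds). Time passes only in rows, so rows that repeat a pose let the fingers close, or fill a call up. It gives the time, the measured TCP pose, the force and the opening at its end, in the units of the state.
- get_state(): the state, without advancing time (a new reading comes with each control period).
- snapshot(name): name is "side" or "top" or "wrist"; returns (picture, depth): 400x640x3 uint8, red, green, blue; 400x640 float32, mm along the optical axis (not along the pixel's ray), 0 where there is no reading.
- camera_info(name): a dict with "fx", "fy", "cx", "cy" (pixels), "world_to_cam" (4x4, takes a point from world to camera coordinates). Camera axes: x right, y down, z forward; pixel columns grow to the right and rows downward; lengths in mm; the calibration is good to about 2 mm. A picture is of the moment at which its call begins: read the wrist's pose just before it. camera_info takes no time and is no camera call; for the wrist camera it gives the pose at the moment of the call.
- finish_job(): hands the job in, once; it reports no verdict.
The state is a dict: "t": time; "joint_positions": joint angles; "dq": joint speeds; "joint_torque": joint torques, N m; "eef_pos": TCP position; "tcp_rot": TCP orientation; "ft_force": force on the tool from outside, world axes, zero at the start; "ft_torque": the same for the moment, N m; "finger_gap": opening from 0.0 (shut) to 1.0 (fully open).
Only numpy, scipy, OpenCV 4.12 (cv2) and the standard library are available. Lean on these libraries where they do the work, as an engineer would, in place of code of your own. Each camera call takes 0.05 s, during which the arm holds its last target.

## Working session

There is one attempt and no reset: what is moved stays moved. The work goes in short steps, Python scripts to look and compute and a tool call to move; the robot and the scene stay as the last step left them, time stands still between calls to the robot, and variables do not carry over. Pictures are saved under pics/ and viewed, and the job is handed in when it is done.

Besides the shell and the picture viewer there is one more tool, called as a command line: name --argument value ..., lists and objects as JSON in quotes. drive_tool: Moves the arm, as the interface text tells. Its arguments: {"type":"object","properties":{"plan":{"type":"array"},"claw":{"type":"number"},"newtons":{"type":"number"}},"required":["plan"]}

```bash
ls; mkdir -p pics
cat > h.py <<'E'
from station import *
import numpy as np, cv2
from scipy.spatial.transform import Rotation as R
def save(n,img): cv2.imwrite('pics/'+n,cv2.cvtColor(img,cv2.COLOR_RGB2BGR))
def cam(n):
    c=camera_info(n); return c,np.array(c['world_to_cam'])
def pt(n,u,v,z=None,d=None,ci=None):
    c,T=ci if ci else cam(n)
    r=np.array([(u-c['cx'])/c['fx'],(v-c['cy'])/c['fy'],1.]); Rm=T[:3,:3];o=-Rm.T@T[:3,3];w=Rm.T@r
    return o+w*(d if d is not None else (z-o[2])/w[2])
def proj(n,p,ci=None):
    c,T=ci if ci else cam(n); q=T[:3,:3]@np.array(p)+T[:3,3]
    return q[0]/q[2]*c['fx']+c['cx'],q[1]/q[2]*c['fy']+c['cy']
E
python3 - <<'E'
from h import *
s=get_state(); print({k:np.round(v,3) for k,v in s.items()})
for n in ['top','side','wrist']:
    im,d=snapshot(n); save(n+'0.png',im); np.save(n+'0.npy',d); np.save(n+'0im.npy',im)
    c,T=cam(n); print(n,c['fx'],c['cx'],c['cy'],np.round(T,3).tolist())
E
```

```text
pics
{'t': np.float64(0.0), 'joint_positions': array([-1.425,  0.478,  0.022,  1.556, -0.011,  1.109, -0.083]), 'dq': array([ 0.   ,  0.   , -0.   ,  0.001,  0.001,  0.002, -0.   ]), 'joint_torque': array([ 1.0000e-03, -5.8285e+01,  1.5350e+00, -2.7260e+01, -5.4000e-02,
        1.7000e-02,  0.0000e+00]), 'eef_pos': array([169.352, 652.786, 221.684]), 'tcp_rot': array([-0.   ,  0.127,  0.992, -0.001]), 'ft_force': array([ 0.235,  0.118, -0.534]), 'ft_torque': array([-0.011, -0.006,  0.035]), 'finger_gap': np.float64(1.0)}
top 415.34095077162846 312.8007052667797 203.1491409993419 [[0.01, -1.0, -0.028, 38.674], [-0.981, -0.004, -0.194, 616.594], [0.194, 0.029, -0.981, 1071.062], [0.0, 0.0, 0.0, 1.0]]
side 400.74587611691504 324.055417578294 191.703108384281 [[-0.951, -0.31, -0.011, 596.032], [-0.181, 0.586, -0.79, 176.157], [0.251, -0.749, -0.613, 1011.207], [0.0, 0.0, 0.0, 1.0]]
wrist 312.2378781478456 315.9913209190054 205.12350082430433 [[0.249, 0.968, -0.002, -676.03], [0.929, -0.239, 0.283, -35.205], [0.273, -0.072, -0.959, 390.801], [0.0, 0.0, 0.0, 1.0]]
```

View pics/top0.png

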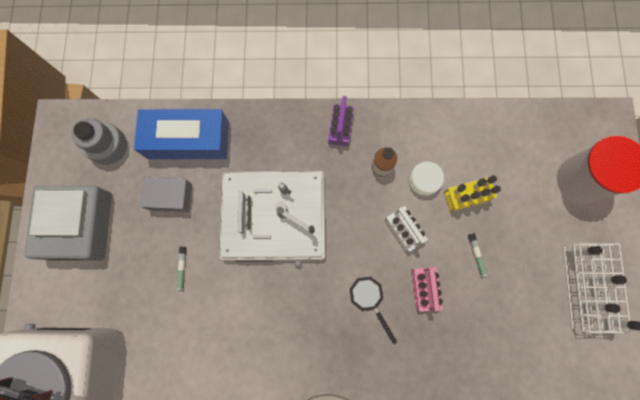

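View pics/side0.png

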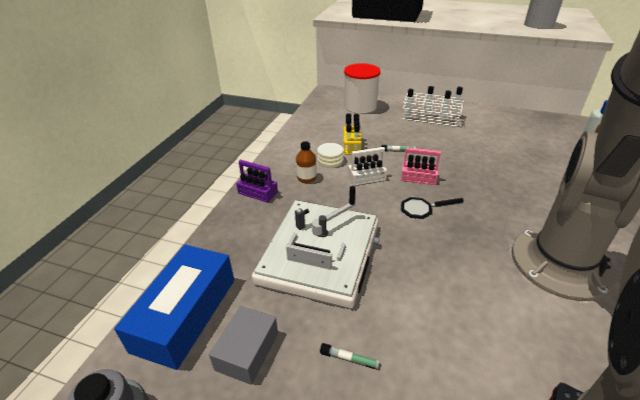

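View pics/wrist0.png

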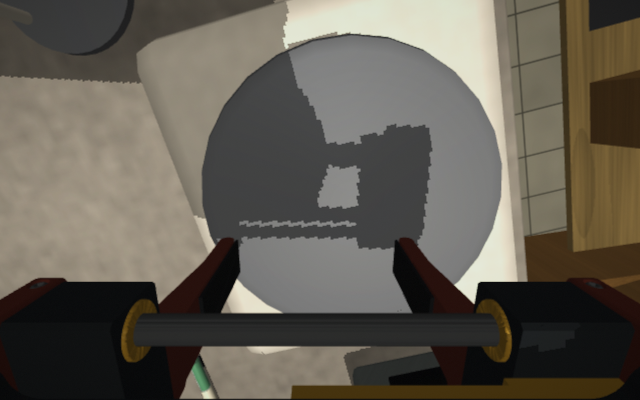

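The three views agree on the layout. Candidates for the rack, by top-view pixel:
- White with a bar at (406,229).
- Pink at (427,290) and purple at (341,122), both decoys.
- Yellow stand without a bar at (472,193).
- White wire rack at (600,290), not that shape.

By the description it is the white one at (406,229). I'll check it in a close crop.

Run:
```python
from h import *
im=np.load('top0im.npy'); 
a=cv2.resize(im[155:275,210:330],None,fx=5,fy=5,interpolation=cv2.INTER_CUBIC)
save('c1.png',a)
b=cv2.resize(im[195:265,370:440],None,fx=8,fy=8,interpolation=cv2.INTER_CUBIC); save('c2.png',b)
s=np.load('side0im.npy')
save('c3.png',cv2.resize(s[130:310,245:425],None,fx=3.3,fy=3.3,interpolation=cv2.INTER_CUBIC))
```

```text
(no output)
```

View pics/c1.png

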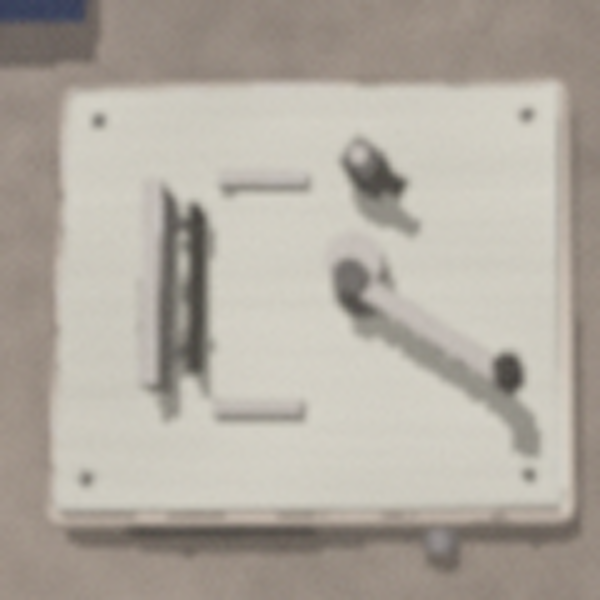

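View pics/c2.png

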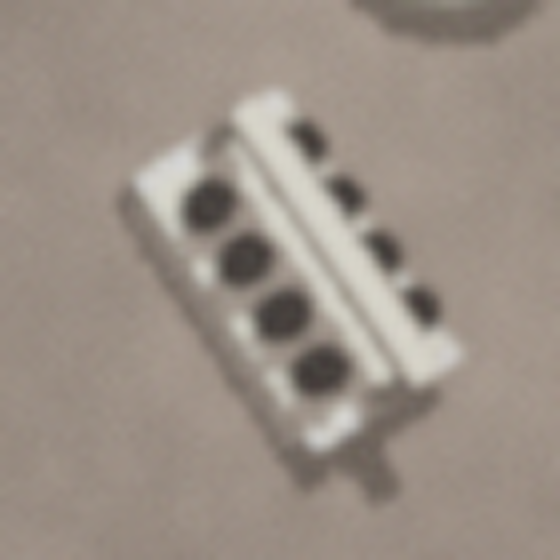

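View pics/c3.png

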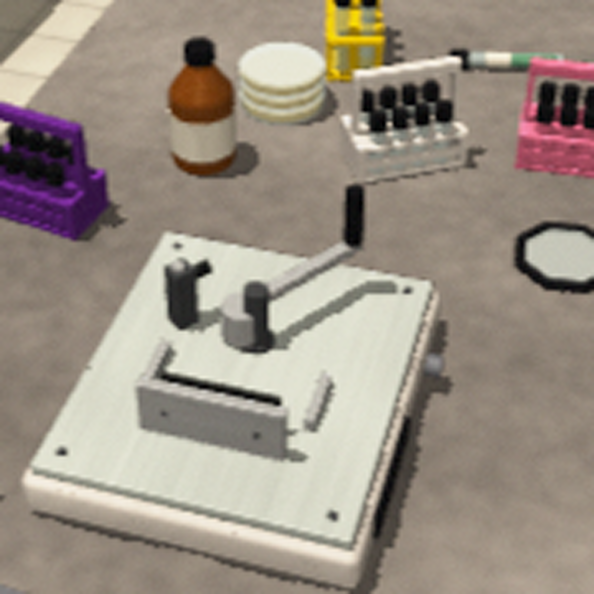

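The crop confirms the white rack with a bar. The bar runs from about (403,208) to (424,240). The clamp's fence is on the +y side, with the pivot near (280,211) and the post top near (311,229). Next I measure them.

```bash
cat >> h.py <<'E'
def cloud(n,d,ci=None):
    c,T=ci if ci else cam(n); v,u=np.mgrid[:400,:640]
    q=np.stack([(u-c['cx'])/c['fx']*d,(v-c['cy'])/c['fy']*d,d],-1)
    return (q-T[:3,3])@T[:3,:3]
E
python3 - <<'E'
from h import *
d=np.load('top0.npy');im=np.load('top0im.npy')
P=cloud('top',d); Z=P[...,2]
print('table z',np.median(Z[260:350,220:330]))
def rect(m,lab):
    p=P[m]; r=cv2.minAreaRect(p[:,:2].astype(np.float32)); print(lab,m.sum(),np.round(r[0],1),np.round(r[1],1),round(r[2],2),'z',np.round(np.percentile(p[:,2],[5,50,95]),1)); return r
box=np.zeros(d.shape,bool); box[160:275,212:335]=1
mm=box&(abs(Z-50)<6)&(d>0); n,l,st,_=cv2.connectedComponentsWithStats(mm.astype(np.uint8)); k=1+st[1:,4].argmax(); print(st[k]); r=rect(l==k,'plate')
# contour of plate on plane z=50 from colour
g=cv2.inRange(im,(170,170,150),(255,255,255))
g[:160]=0;g[275:]=0;g[:,:212]=0;g[:,335:]=0
n,l,st,_=cv2.connectedComponentsWithStats(g);k=1+st[1:,4].argmax();print('col',st[k])
cs=cv2.findContours((l==k).astype(np.uint8),cv2.RETR_EXTERNAL,cv2.CHAIN_APPROX_NONE)[0]
c=max(cs,key=cv2.contourArea)[:,0]
q=np.array([pt('top',u,v,z=50)[:2] for u,v in c],np.float32); print('plate colour',cv2.minAreaRect(q), cv2.boundingRect(c))
# heights
box2=np.zeros(d.shape,bool); box2[195:265,375:440]=1
for lo,hi,lab in [(92,116,'bar'),(60,80,'caps'),(30,48,'body')]: rect(box2&(Z>lo)&(Z<hi),lab)
b=box2&(Z>92)&(Z<116); p=P[b]; dd=np.linalg.svd(p[:,:2]-p[:,:2].mean(0))[2][0]; print('bar mean',p.mean(0),'dir',np.degrees(np.arctan2(dd[1],dd[0])))
for lo,hi,lab in [(135,165,'post'),(98,112,'hub'),(86,100,'arm')]: 
    m=box&(Z>lo)&(Z<hi); print(lab,m.sum(),np.argwhere(m).mean(0)[::-1],P[m].mean(0))
for nm,u,v in [('post',508,368),('hub',352,280)]:
    print(nm,pt('top',210+u/5,155+v/5,z=150 if nm=='post' else 105))
for nm,u,v in [('s1',99,120),('s2',527,115),('s3',86,479),('s4',530,475)]: print(nm,pt('top',210+u/5,155+v/5,z=50))
E
```

```text
table z -0.2964323836959826
[ 221  172  102   86 7296]
plate 7296 [588.8 156.5] [236.2 278. ] 0.77 z [46.1 49.5 53.2]
col [ 220  171  105   88 7719]
plate colour ((588.6334228515625, 155.18629455566406), (243.47509765625, 283.19451904296875), 0.9224656820297241) (220, 171, 105, 88)
bar 231 [ 551.2 -212.2] [105.4  12.9] 31.95 z [ 96.7 106.2 109.9]
caps 257 [ 552.5 -212.1] [103.4  54. ] 32.11 z [64.  68.8 71.9]
body 414 [ 551.2 -211.7] [109.9  61.1] 31.96 z [36.1 40.  44.1]
bar mean [ 550.59285848 -211.44735953  105.26670088] dir -147.69732325219533
post 32 [310.65625 228.53125] [534.7413327   44.96816801 148.88795311]
hub 202 [286.1039604  207.91089109] [595.35753009 111.68603033 102.39945551]
arm 387 [262.80620155 212.49870801] [584.22165645 173.99459564  94.37931638]
post [534.43554422  42.59048689 150.        ]
hub [586.3541039  126.07176532 105.        ]
s1 [686.48823603 276.38593723  50.        ]
s2 [689.91999064  36.62892519  50.        ]
s3 [486.07452294 273.73365087  50.        ]
s4 [489.96731317  33.35240594  50.        ]
```

```bash
cat >> h.py <<'E'
import json,sys
def yawR(a): # tool y at world angle a(deg), z down
    a=np.radians(a); y=np.array([np.cos(a),np.sin(a),0]); z=np.array([0,0,-1.]); return np.stack([np.cross(y,z),y,z],1)
def step(p0,a0,p1,a1):
    d=yawR(a0).T@(np.array(p1)-np.array(p0))/1000
    rv=R.from_matrix(yawR(a0).T@yawR(a1)).as_rotvec(degrees=True)
    print('shift',np.round(d,4),'turn',np.round(rv,2),'dist',np.round(np.linalg.norm(d)*1000,1)); return d
def now():
    s=get_state(); q=s['tcp_rot']; M=R.from_quat([q[1],q[2],q[3],q[0]]).as_matrix()
    print('t',round(float(s['t']),2),'pos',np.round(s['eef_pos'],1),'yangle',round(float(np.degrees(np.arctan2(M[1,1],M[0,1]))),2),'zax',np.round(M[:,2],3),'F',np.round(s['ft_force'],1),'T',np.round(s['ft_torque'],2),'gap',round(float(s['finger_gap']),3),'q',np.round(s['joint_positions'],2))
    return s,M
E
python3 - <<'E'
from h import *
s,M=now(); c,T=cam('wrist'); o=-T[:3,:3].T@T[:3,3]; print('cam in tool',M.T@(o-s['eef_pos']),'fwd',M.T@T[2,:3],'right',M.T@T[0,:3])
a=np.degrees(np.arctan2(M[1,1],M[0,1]));print(a)
p0=[169.5,653.4,222.7]; w=[430,400,262]
step(p0,75.4,w,75.4)
step(w,75.4,[551,-212,222],-58)
step(w,75.4,[551,-212,222],122)
E
```

```text
t 0.15 pos [169.4 653.  221.9] yangle 75.46 zax [-0.    -0.001 -1.   ] F [-0.5  0.4  0.2] T [-0.03 -0.06 -0.02] gap 0.997 q [-1.43  0.48  0.02  1.56 -0.01  1.11 -0.08]
cam in tool [  77.77389592    1.72776331 -161.81366836] fwd [-2.82460135e-01  2.39540831e-04  9.59279008e-01] right [1.70248057e-03 9.99998519e-01 2.51587302e-04]
75.45760572299788
shift [-0.316  -0.1796 -0.0393] turn [0. 0. 0.] dist 365.5
shift [-0.2714 -0.5617  0.04  ] turn [  0.    0.  133.4] dist 625.1
shift [-0.2714 -0.5617  0.04  ] turn [  0.    0.  -46.6] dist 625.1
```

drive_tool --plan '[[[-0.034,-0.019,-0.005],[0,0,0]],[[-0.068,-0.038,-0.01],[0,0,0]],[[-0.102,-0.057,-0.015],[0,0,0]],[[-0.136,-0.076,-0.02],[0,0,0]],[[-0.17,-0.095,-0.025],[0,0,0]],[[-0.204,-0.114,-0.03],[0,0,0]],[[-0.238,-0.133,-0.035],[0,0,0]],[[-0.272,-0.152,-0.04],[0,0,0]]]' --claw 0 --newtons 30

```text
t: 0.82
eef_pos: [395.6, 436.3, 262.8]
tcp_rot: [-0.0, 0.127, 0.992, -0.0]
ft_force: [1.0, 1.6, -0.3]
finger_gap: 0.997
```

Run:
```python
from h import *
s,M=now()
p=np.array([169.5,653.4,222.7])+1000*yawR(75.46)@[-.272,-.152,-.04]; print(p)
step(p,75.46,[551,-212,262],122)
```

```text
t 0.82 pos [395.6 436.3 262.8] yangle 75.46 zax [-0. -0. -1.] F [ 1.   1.6 -0.3] T [ 0.05 -0.07 -0.  ] gap 0.997 q [-1.03  0.3   0.12  1.73 -0.04  1.12  0.41]
[394.62806159 437.98097604 262.7       ]
shift [-0.3145 -0.5899  0.0007] turn [  0.     0.   -46.54] dist 668.5
```

drive_tool --plan '[[[-0.0185,-0.035,0],[0,0,-3]],[[-0.037,-0.07,0],[0,0,-6]],[[-0.0555,-0.105,0],[0,0,-9]],[[-0.074,-0.14,0],[0,0,-12]],[[-0.0925,-0.175,0],[0,0,-15]],[[-0.111,-0.21,0],[0,0,-18]],[[-0.1295,-0.245,0],[0,0,-21]],[[-0.148,-0.28,0],[0,0,-24]]]'

```text
t: 1.48
eef_pos: [467.4, 127.8, 262.7]
tcp_rot: [-0.0, -0.084, 0.996, 0.0]
ft_force: [0.9, -0.3, 0.0]
finger_gap: 1.0
```

Run:
```python
from h import *
s,M=now()
p=np.array([394.6,438,262.7])+1000*yawR(75.46)@[-.148,-.28,0]; print(p)
step(p,99.46,[551,-212,230],122)
```

```text
t 1.48 pos [467.4 127.8 262.7] yangle 99.61 zax [-0.  0. -1.] F [ 0.9 -0.3  0. ] T [ 0.02 -0.03  0.04] gap 1.0 q [-0.63  0.12  0.25  1.96 -0.03  1.07  1.38]
[467.56431121 129.8114063  262.7       ]
shift [-0.0261 -0.3509  0.0327] turn [  0.     0.   -22.54] dist 353.4
```

drive_tool --plan '[[[-0.003,-0.04,0.004],[0,0,-3]],[[-0.006,-0.08,0.008],[0,0,-6]],[[-0.009,-0.12,0.012],[0,0,-9]],[[-0.012,-0.16,0.016],[0,0,-12]],[[-0.015,-0.2,0.02],[0,0,-15]],[[-0.018,-0.24,0.024],[0,0,-18]],[[-0.021,-0.28,0.028],[0,0,-21]],[[-0.024,-0.32,0.032],[0,0,-22.5]]]'

```text
t: 2.15
eef_pos: [543.8, -183.7, 230.4]
tcp_rot: [0.0, -0.277, 0.961, 0.0]
ft_force: [0.4, 0.5, 0.6]
finger_gap: 1.004
```

drive_tool --plan '[[[-0.01,-0.026,0],[0,0,0]],[[-0.01,-0.026,0],[0,0,0]],[[-0.01,-0.026,0],[0,0,0]],[[-0.01,-0.026,0],[0,0,0]],[[-0.01,-0.026,0],[0,0,0]],[[-0.01,-0.026,0],[0,0,0]],[[-0.01,-0.026,0],[0,0,0]],[[-0.01,-0.026,0],[0,0,0]]]'

```text
t: 2.82
eef_pos: [565.9, -197.9, 230.9]
tcp_rot: [0.0, -0.276, 0.961, 0.0]
ft_force: [-1.1, -0.0, 0.1]
finger_gap: 0.997
```

Run:
```python
from h import *
s,M=now()
p=np.array([467.56,129.81,262.7])+1000*yawR(99.46)@[-.024,-.32,.032]
p=p+1000*yawR(121.96)@[-.01,-.026,0]; print(p)
ci=cam('wrist')
im,d=snapshot('wrist'); save('w1.png',im); np.save('w1.npy',d)
P=cloud('wrist',d,ci); Z=P[...,2]
for lo,hi,lab in [(92,116,'bar'),(30,48,'body')]:
    m=(Z>lo)&(Z<hi)&(np.hypot(P[...,0]-551,P[...,1]+212)<75)&(d>0); q=P[m]
    print(lab,m.sum(),q.mean(0) if m.sum() else '',cv2.minAreaRect(q[:,:2].astype(np.float32)) if m.sum() else '', np.percentile(q[:,2],[5,50,95]) if m.sum() else '')
```

```text
t 2.82 pos [ 565.9 -197.9  230.9] yangle 122.02 zax [ 0.  0. -1.] F [-1.1 -0.   0.1] T [0.07 0.04 0.04] gap 0.997 q [-0.09  0.36  0.42  1.76 -0.17  1.06  2.52]
[ 566.07517943 -198.65916442  230.7       ]
bar 1421 [ 549.9226419  -213.80901987  106.55459598] ((552.717529296875, -212.54476928710938), (104.61207580566406, 11.790923118591309), 32.071895599365234) [105.20095244 106.61091159 107.8179321 ]
body 1844 [ 544.07247791 -215.50477967   39.96191055] ((553.1017456054688, -211.94064331054688), (109.9304428100586, 60.07236862182617), 32.41471862792969) [38.57313199 39.81825386 41.51683455]
```

View pics/w1.png

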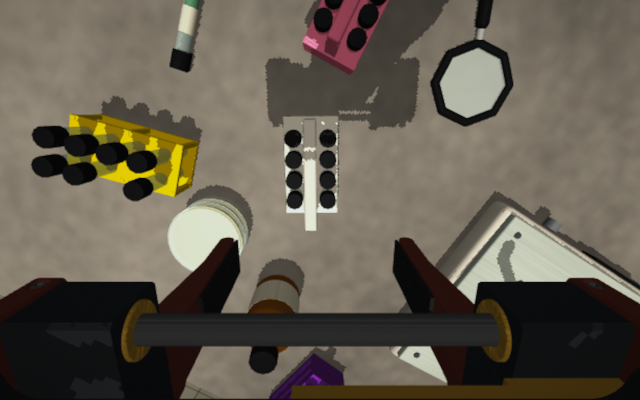

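The wrist view shows the white rack upright, with its bar centred at px (310,175). The yellow stand is at (130,155), the dishes at (205,235) and the bottle at (275,310). Bar top z=106.6, length 104.6, width 11.8 and body 110x60 all match the description. Next I go above it and down.

Run:
```python
from h import *
p=[566.08,-198.66,230.7]
step(p,121.96,[552.7,-212.2,130],122.1)
step(p,121.96,[552.7,-212.2,81],122.1)
```

```text
shift [ 0.0185 -0.0044  0.1007] turn [ 0.    0.   -0.14] dist 102.5
shift [ 0.0185 -0.0044  0.1497] turn [ 0.    0.   -0.14] dist 150.9
```

drive_tool --plan '[[[0.0185,-0.0044,0.02],[0,0,-0.15]],[[0.0185,-0.0044,0.05],[0,0,-0.15]],[[0.0185,-0.0044,0.08],[0,0,-0.15]],[[0.0185,-0.0044,0.1],[0,0,-0.15]],[[0.0185,-0.0044,0.12],[0,0,-0.15]],[[0.0185,-0.0044,0.135],[0,0,-0.15]],[[0.0185,-0.0044,0.145],[0,0,-0.15]],[[0.0185,-0.0044,0.15],[0,0,-0.15]]]'

```text
t: 3.53
eef_pos: [552.0, -211.8, 79.4]
tcp_rot: [-0.001, -0.277, 0.961, 0.0]
ft_force: [0.1, -0.2, 0.3]
finger_gap: 0.997
```

drive_tool --plan '[[[0,0,0],[0,0,0]],[[0,0,0],[0,0,0]],[[0,0,0],[0,0,0]],[[0,0,0],[0,0,0]],[[0,0,0],[0,0,0]],[[0,0,0],[0,0,0]],[[0,0,0],[0,0,0]],[[0,0,0],[0,0,0]]]' --claw 1 --newtons 35

```text
t: 4.2
eef_pos: [552.8, -212.2, 80.8]
tcp_rot: [0.0, -0.277, 0.961, -0.0]
ft_force: [0.1, -0.3, 0.3]
finger_gap: 0.434
```

Run:
```python
from h import *
s,M=now()
im,d=snapshot('side'); save('s1.png',cv2.resize(im[110:260,200:460],None,fx=3,fy=3))
```

```text
t 4.2 pos [ 552.8 -212.2   80.8] yangle 122.11 zax [ 0. -0. -1.] F [ 0.1 -0.3  0.3] T [ 0.09  0.04 -0.03] gap 0.434 q [-0.01  0.53  0.36  1.89 -0.26  0.76  2.63]
```

View pics/s1.png

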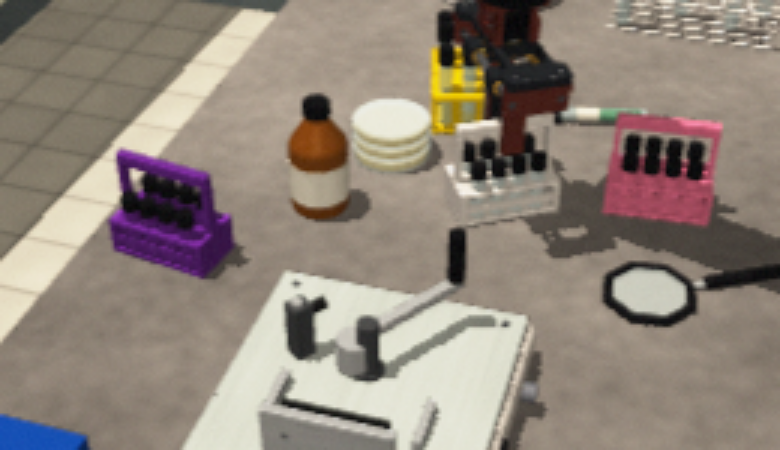

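The fingers straddle the bar and are still closing (gap 0.434). I wait one more call.

drive_tool --plan '[[[0,0,0],[0,0,0]],[[0,0,0],[0,0,0]],[[0,0,0],[0,0,0]],[[0,0,0],[0,0,0]],[[0,0,0],[0,0,0]],[[0,0,0],[0,0,0]],[[0,0,0],[0,0,0]],[[0,0,0],[0,0,0]]]'

```text
t: 4.92
eef_pos: [552.7, -212.3, 80.6]
tcp_rot: [-0.0, -0.277, 0.961, -0.0]
ft_force: [0.5, -1.7, -1.0]
finger_gap: 0.13
```

drive_tool --plan '[[[0,0,0],[0,0,0]],[[0,0,0],[0,0,0]],[[0,0,-0.01],[0,0,0]],[[0,0,-0.03],[0,0,0]],[[0,0,-0.05],[0,0,0]],[[0,0,-0.075],[0,0,0]],[[0,0,-0.1],[0,0,0]],[[0,0,-0.12],[0,0,0]]]'

```text
t: 5.58
eef_pos: [552.1, -212.1, 202.4]
tcp_rot: [-0.0, -0.276, 0.961, 0.0]
ft_force: [0.9, -0.3, -5.0]
finger_gap: 0.133
```

Run:
```python
from h import *
s,M=now()
ci=cam('wrist'); im,d=snapshot('wrist'); save('w2.png',im)
```

```text
t 5.58 pos [ 552.1 -212.1  202.4] yangle 122.09 zax [-0.  0. -1.] F [ 0.9 -0.3 -5. ] T [ 0.05  0.02 -0.  ] gap 0.133 q [-0.07  0.38  0.42  1.81 -0.18  1.    2.56]
```

View pics/w2.png

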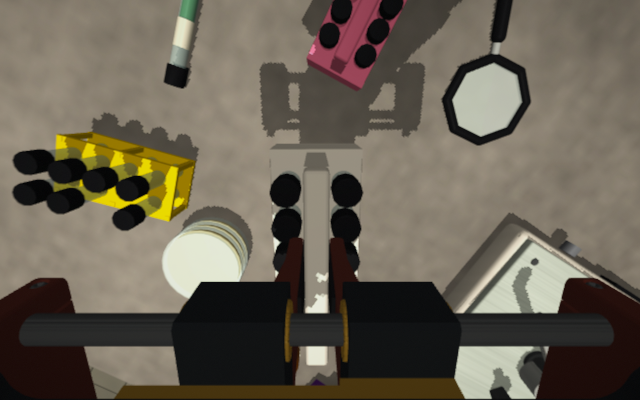

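Run:
```python
from h import *
step([552.7,-212.2,200.7],122.1,[510,30,270],90.8)
```

```text
shift [-0.0925  0.2279 -0.0693] turn [ 0.   0.  31.3] dist 255.5
```

drive_tool --plan '[[[-0.006,0.015,-0.03],[0,0,3]],[[-0.018,0.045,-0.055],[0,0,8]],[[-0.033,0.08,-0.069],[0,0,14]],[[-0.048,0.117,-0.069],[0,0,20]],[[-0.063,0.154,-0.069],[0,0,25]],[[-0.078,0.191,-0.069],[0,0,29]],[[-0.087,0.215,-0.069],[0,0,31.3]],[[-0.0925,0.228,-0.069],[0,0,31.3]]]'

```text
t: 6.3
eef_pos: [507.7, 34.7, 268.7]
tcp_rot: [-0.001, -0.009, 1.0, 0.001]
ft_force: [0.3, 0.7, -5.3]
finger_gap: 0.134
```

drive_tool --plan '[[[0,0,0],[0,0,0]],[[0,0,0],[0,0,0]],[[0,0,0],[0,0,0]],[[0,0,0],[0,0,0]],[[0,0,0],[0,0,0]],[[0,0,0],[0,0,0]],[[0,0,0],[0,0,0]],[[0,0,0],[0,0,0]]]'

```text
t: 6.97
eef_pos: [509.9, 29.7, 269.6]
tcp_rot: [-0.0, -0.007, 1.0, -0.0]
ft_force: [0.1, 0.3, -5.5]
finger_gap: 0.133
```

Run:
```python
from h import *
s,M=now()
ci=cam('wrist'); im,d=snapshot('wrist'); save('w3.png',im); np.save('w3.npy',d); np.save('w3im.npy',im); np.save('w3T.npy',ci[1])
P=cloud('wrist',d,ci); Z=P[...,2]
```

```text
t 6.97 pos [509.9  29.7 269.6] yangle 90.77 zax [-0. -0. -1.] F [ 0.1  0.3 -5.5] T [ 0.05 -0.02 -0.02] gap 0.133 q [-0.54  0.16  0.41  1.91 -0.07  1.09  1.48]
```

View pics/w3.png

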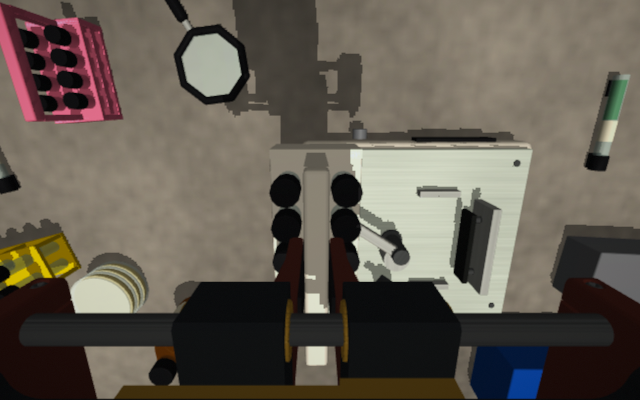

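The rack is held, and the bay is in clear view. The lips are near (438,192) and (420,283), the pad at (463,245), the fence at (485,250) and the hub at (400,255). I measure these.

Run:
```python
from h import *
d=np.load('w3.npy'); im=np.load('w3im.npy'); ci=(camera_info('wrist'),np.load('w3T.npy'))
P=cloud('wrist',d,ci); Z=P[...,2]
c,s=np.cos(.0137),np.sin(.0137); O=np.array([588.2,185.3])
X=(P[...,0]-O[0])*c+(P[...,1]-O[1])*s; Y=-(P[...,0]-O[0])*s+(P[...,1]-O[1])*c
reg=np.zeros(d.shape,bool); reg[140:312,362:535]=1; reg&=d>0
def rep(m,lab):
    n,l,st,_=cv2.connectedComponentsWithStats(m.astype(np.uint8))
    for k in range(1,n):
        if st[k,4]>25:
            q=l==k; r=cv2.minAreaRect(np.stack([X[q],Y[q]],1).astype(np.float32))
            print(lab,st[k],'X',np.round(np.percentile(X[q],[2,50,98]),1),'Y',np.round(np.percentile(Y[q],[2,50,98]),1),'Z',np.round(np.percentile(Z[q],[5,50,95]),1),'rect',np.round(r[2],2))
rep(reg&(Z>57)&(Z<67),'lip')
rep(reg&(Z>85)&(Z<110),'high')
rep(reg&(Z>67)&(Z<85),'mid')
m=reg&(abs(Z-50)<3); rep(m,'plate')
# plate right edges via colour/ z: edges of plane
v,u=np.nonzero(m)
g=cv2.resize(im[140:320,350:540],None,fx=4,fy=4,interpolation=cv2.INTER_CUBIC); save('c4.png',g)
for nm,uu,vv in [('screw',516,163),('screw',491,305)]: print(pt('wrist',uu,vv,z=50,ci=ci))
```

```text
lip [418 191  43   7 292] X [-67.  -63.3 -59.2] Y [-26.6  -2.4  21.3] Z [59.8 61.5 62.8] rect 0.0
lip [474 200  13  17  77] X [-54.2 -47.5 -36.6] Y [45.5 46.5 54.1] Z [57.3 61.6 66.3] rect 64.6
lip [453 209  15  66 213] X [-43.8  -4.   42.6] Y [27.8 28.6 30.6] Z [58.8 62.8 66.4] rect 86.4
lip [469 223   9  45  89] X [-26.5   2.2  32.9] Y [46.1 46.6 47.2] Z [62.6 65.1 66.9] rect 89.8
lip [385 235  14   6  42] X [-8.7 -7.3 -4.2] Y [-63.6 -58.3 -48.4] Z [57.5 62.1 66.4] rect 2.22
lip [378 277  11   5  31] X [51.8 54.1 57.7] Y [-68.8 -64.2 -56.1] Z [57.7 60.9 66.1] rect 3.32
lip [433 283  15   7  90] X [60.5 63.4 68.7] Y [ 5.  14.8 22.9] Z [57.9 61.4 62.4] rect 0.85
high [ 475  207   27   88 1165] X [-53.7  -4.7  52.3] Y [45.8 48.3 56. ] Z [86.3 95.1 96.7] rect 0.28
high [462 215  14  69 265] X [-42.9  -2.3  43.6] Y [28.  30.9 34.2] Z [85.1 85.9 87. ] rect 0.1
high [362 225  48  44 741] X [-31.5  -8.4  17.2] Y [-99.2 -68.1 -47.2] Z [ 89.2  98.9 105.2] rect 46.48
mid [ 455  203   40   87 1271] X [-53.8  -3.5  50.8] Y [28.  45.7 48.3] Z [68.1 76.4 84.6] rect 85.62
mid [388 238  15   7  58] X [-8.9 -7.8 -4.2] Y [-61.6 -56.3 -47.4] Z [68.  75.8 83.1] rect 85.6
mid [380 250  28  22 177] X [ 6.1 18.4 28.7] Y [-71.  -63.2 -43.1] Z [72.9 84.2 84.9] rect 62.31
plate [  362   149   170   163 17930] X [-114.1  -44.7  100. ] Y [-90.3   6.8 106. ] Z [48.5 49.8 51. ] rect 0.2
[487.3492644  276.15518562  50.        ]
[687.45963055 280.22339473  50.        ]
```

View pics/c4.png

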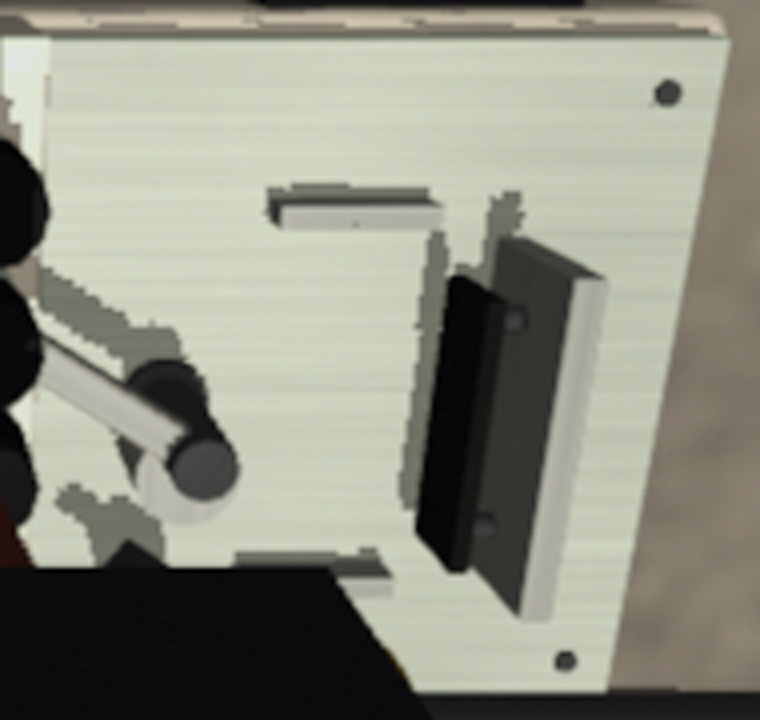

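Run:
```python
from h import *
d=np.load('w3.npy'); ci=(camera_info('wrist'),np.load('w3T.npy'))
P=cloud('wrist',d,ci); Z=P[...,2]
reg=np.zeros(d.shape,bool); reg[140:372,270:362]=1; reg&=d>0
a=np.radians(.8);e=np.array([np.cos(a),np.sin(a)]);f=np.array([-e[1],e[0]])
D=P[...,:2]-[509.9,29.7]; X=D@e; Y=D@f
for lo,hi,l in [(285,302,'bar'),(252,264,'caps'),(222,235,'body')]:
    m=reg&(Z>lo)&(Z<hi); print(l,m.sum(),'X',np.round(np.percentile(X[m],[1,50,99]),1),'Y',np.round(np.percentile(Y[m],[1,2,50,98,99]),1),'Z',np.percentile(Z[m],[5,50,95]))
    q=np.stack([X[m],Y[m]],1).astype(np.float32); print(cv2.minAreaRect(q))
for (u,v) in [(286,190),(346,190),(286,223),(346,223)]: print(u,v,X[v,u],Y[v,u],Z[v,u])
# bar edge profile
for v in [175,200,225]:
    m=[u for u in range(280,350) if Z[v,u]>285]; print(v,m[0],m[-1],Y[v,m[0]],Y[v,m[-1]])
```

```text
bar 4739 X [-53.2 -11.2  50.1] Y [-11.9 -10.4   1.7  13.5  15. ] Z [290.96289252 295.62301683 297.59225944]
((-0.45012664794921875, 3.1886863708496094), (106.22344970703125, 30.545665740966797), 9.147334098815918)
caps 3424 X [-53.1 -18.6  13.9] Y [-24.5 -24.1  -1.9  26.6  27.1] Z [254.48598599 257.69216444 258.83169931]
((-17.966354370117188, 1.288818359375), (70.88153839111328, 53.638004302978516), 0.4040828049182892)
body 2703 X [-55.1 -44.2  32.8] Y [-28.6 -28.3  -3.4  30.5  30.8] Z [227.50183287 228.80487142 230.35793348]
((-8.293197631835938, 1.113677978515625), (94.19428253173828, 60.305728912353516), 0.21429257094860077)
286 190 -35.327988501624276 -15.355451772697545 258.28592476600784
346 190 -34.937726293655174 19.01664443768591 256.5216187758962
286 223 -15.366762715611056 -15.879565333886134 258.2343750144055
346 223 -15.442130115995338 19.399592583169635 258.3381145729048
175 303 328 -4.052043012262126 7.0789590026404365
200 303 328 -4.139087676767265 7.196563068869302
225 303 328 -4.330306371818372 7.372258349152302
```

The wrist camera reads about +1.4 mm in tool y against the held rack. Corrected, that agrees with the top view: clamp origin is about (588.7, 185.8) and yaw about 0.9 deg. So the bay is at about (588.8, 177.8).

Run:
```python
from h import *
step([510,30,269.7],90.8,[588.8,177.8,230],90.9)
```

```text
shift [-0.0809  0.1467  0.0397] turn [ 0.   0.  -0.1] dist 172.1
```

drive_tool --plan '[[[-0.008,0.0145,0],[0,0,-0.1]],[[-0.024,0.044,0],[0,0,-0.1]],[[-0.04,0.073,0],[0,0,-0.1]],[[-0.056,0.102,0],[0,0,-0.1]],[[-0.069,0.125,0.01],[0,0,-0.1]],[[-0.077,0.14,0.02],[0,0,-0.1]],[[-0.081,0.1467,0.03],[0,0,-0.1]],[[-0.081,0.1467,0.04],[0,0,-0.1]]]'

```text
t: 7.68
eef_pos: [589.0, 180.5, 228.3]
tcp_rot: [-0.0, -0.01, 1.0, 0.0]
ft_force: [-0.1, 0.0, -5.8]
finger_gap: 0.136
```

drive_tool --plan '[[[0,0,0],[0,0,0]],[[0,0,0],[0,0,0]],[[0,0,0.01],[0,0,0]],[[0,0,0.03],[0,0,0]],[[0,0,0.05],[0,0,0]],[[0,0,0.064],[0,0,0]],[[0,0,0.07],[0,0,0]],[[0,0,0.07],[0,0,0]]]'

```text
t: 8.35
eef_pos: [587.9, 176.8, 158.5]
tcp_rot: [-0.001, -0.007, 1.0, -0.0]
ft_force: [0.3, 1.2, -5.8]
finger_gap: 0.132
```

Run:
```python
from h import *
s,M=now()
im,d=snapshot('side'); save('s2.png',cv2.resize(im[170:310,240:400],None,fx=4,fy=4,interpolation=cv2.INTER_CUBIC)); np.save('s2.npy',d)
im,d=snapshot('top'); save('t2.png',cv2.resize(im[155:275,210:330],None,fx=5,fy=5,interpolation=cv2.INTER_CUBIC))
```

```text
t 8.35 pos [587.9 176.8 158.5] yangle 90.84 zax [-0.002 -0.001 -1.   ] F [ 0.3  1.2 -5.8] T [0.04 0.02 0.03] gap 0.132 q [-0.63  0.46  0.32  1.78 -0.17  0.93  1.35]
```

View pics/s2.png

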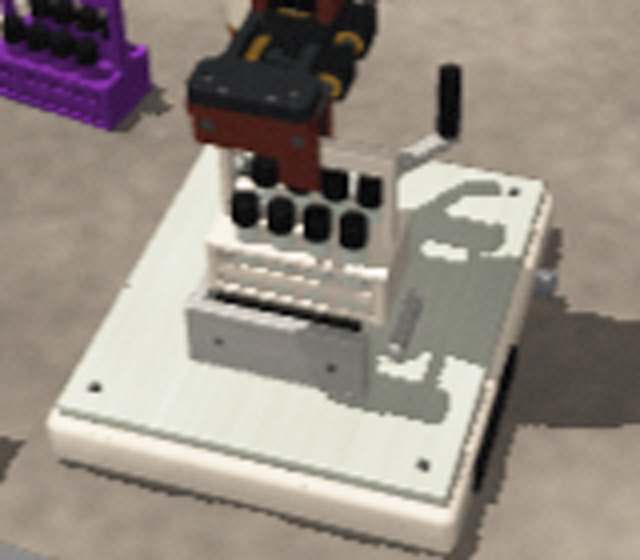

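View pics/t2.png

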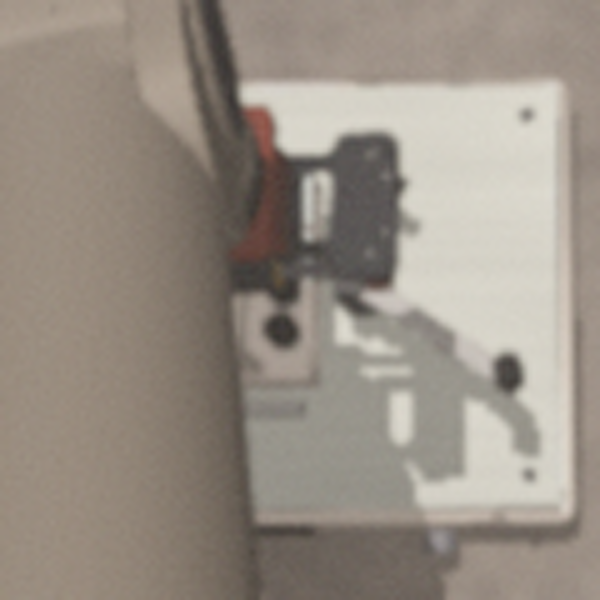

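The rack hangs over the bay between pad and cam, with the lips clear at both ends. I lower it slowly.

drive_tool --plan '[[[0,0,0],[0,0,0]],[[0,0,0.005],[0,0,0]],[[0,0,0.012],[0,0,0]],[[0,0,0.018],[0,0,0]],[[0,0,0.022],[0,0,0]],[[0,0,0.025],[0,0,0]],[[0,0,0.026],[0,0,0]],[[0,0,0.026],[0,0,0]]]'

```text
t: 9.12
eef_pos: [588.6, 177.8, 133.2]
tcp_rot: [-0.0, -0.008, 1.0, -0.0]
ft_force: [0.7, 0.5, -5.0]
finger_gap: 0.133
```

Run:
```python
from h import *
s,M=now()
```

```text
t 9.12 pos [588.6 177.8 133.2] yangle 90.91 zax [-0.001 -0.    -1.   ] F [ 0.7  0.5 -5. ] T [ 0.02 -0.04  0.04] gap 0.133 q [-0.63  0.49  0.31  1.8  -0.19  0.88  1.36]
```

drive_tool --plan '[[[0,0,0.001],[0,0,0]],[[0,0,0.002],[0,0,0]],[[0,0,0.003],[0,0,0]],[[0,0,0.003],[0,0,0]],[[0,0,0.003],[0,0,0]],[[0,0,0.003],[0,0,0]],[[0,0,0.003],[0,0,0]],[[0,0,0.003],[0,0,0]]]'

```text
t: 9.78
eef_pos: [589.0, 177.9, 130.8]
tcp_rot: [0.0, -0.008, 1.0, 0.0]
ft_force: [0.1, -0.7, -4.3]
finger_gap: 0.129
```

Run:
```python
from h import *
s,M=now()
```

```text
t 9.78 pos [589.  177.9 130.8] yangle 90.9 zax [ 0.  0. -1.] F [ 0.1 -0.7 -4.3] T [-0.02 -0.1   0.01] gap 0.129 q [-0.63  0.49  0.31  1.8  -0.19  0.87  1.36]
```

Just touching. Another 1 mm.

drive_tool --plan '[[[0,0,0.0005],[0,0,0]],[[0,0,0.001],[0,0,0]],[[0,0,0.001],[0,0,0]],[[0,0,0.001],[0,0,0]],[[0,0,0.001],[0,0,0]],[[0,0,0.001],[0,0,0]],[[0,0,0.001],[0,0,0]],[[0,0,0.001],[0,0,0]]]'

```text
t: 10.45
eef_pos: [589.2, 177.7, 130.6]
tcp_rot: [0.0, -0.008, 1.0, 0.0]
ft_force: [-2.8, -1.9, 5.8]
finger_gap: 0.132
```

Run:
```python
from h import *
s,M=now()
im,d=snapshot('side'); save('s3.png',cv2.resize(im[170:310,240:400],None,fx=4,fy=4,interpolation=cv2.INTER_CUBIC))
```

```text
t 10.45 pos [589.2 177.7 130.6] yangle 90.89 zax [ 0.001  0.    -1.   ] F [-2.8 -1.9  5.8] T [-0.29  0.55  0.02] gap 0.132 q [-0.63  0.49  0.31  1.8  -0.19  0.87  1.36]
```

View pics/s3.png

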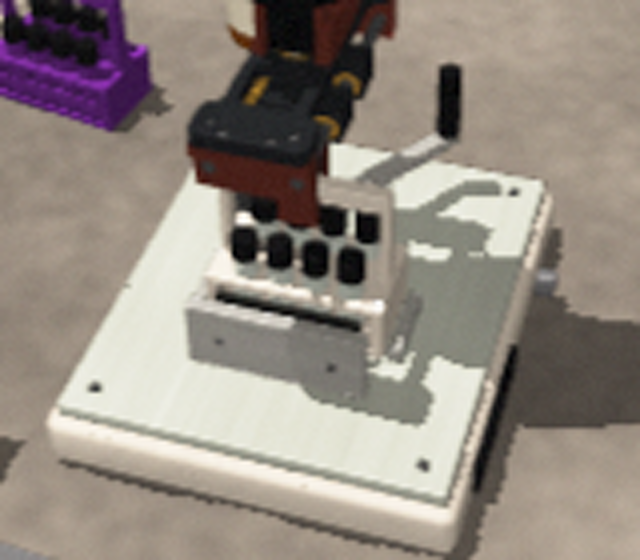

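Seated: Fz went from -5.5 to +5.8 N at exactly platform height. Release it.

drive_tool --plan '[[[0,0,-0.001],[0,0,0]],[[0,0,-0.001],[0,0,0]],[[0,0,-0.001],[0,0,0]],[[0,0,-0.001],[0,0,0]],[[0,0,-0.001],[0,0,0]],[[0,0,-0.001],[0,0,0]],[[0,0,-0.001],[0,0,0]],[[0,0,-0.001],[0,0,0]]]' --claw 0.45

```text
t: 11.17
eef_pos: [588.7, 177.9, 130.6]
tcp_rot: [-0.0, -0.008, 1.0, 0.0]
ft_force: [0.1, -1.0, -0.3]
finger_gap: 0.552
```

drive_tool --plan '[[[0,0,0],[0,0,0]],[[0,0,-0.01],[0,0,0]],[[0,0,-0.025],[0,0,0]],[[0,0,-0.04],[0,0,0]],[[0,0,-0.06],[0,0,0]],[[0,0,-0.08],[0,0,0]],[[0,0,-0.1],[0,0,0]],[[0,0,-0.11],[0,0,0]]]'

```text
t: 11.83
eef_pos: [589.9, 178.0, 244.0]
tcp_rot: [0.002, -0.008, 1.0, 0.001]
ft_force: [0.8, -0.3, 0.8]
finger_gap: 0.547
```

Run:
```python
from h import *
s,M=now()
ci=cam('wrist'); im,d=snapshot('wrist'); save('w4.png',im); np.save('w4.npy',d); np.save('w4T.npy',ci[1])
im,d=snapshot('side'); save('s4.png',cv2.resize(im[170:310,240:400],None,fx=4,fy=4,interpolation=cv2.INTER_CUBIC))
```

```text
t 11.83 pos [589.9 178.  244. ] yangle 90.89 zax [ 0.004  0.002 -1.   ] F [ 0.8 -0.3  0.8] T [-0.01  0.   -0.  ] gap 0.547 q [-0.66  0.37  0.35  1.7  -0.14  1.09  1.32]
```

View pics/w4.png

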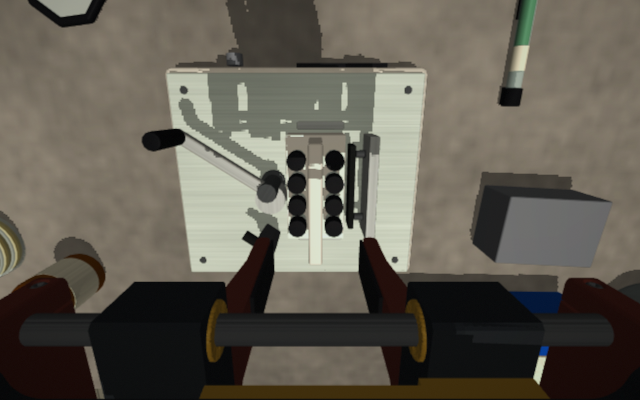

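View pics/s4.png

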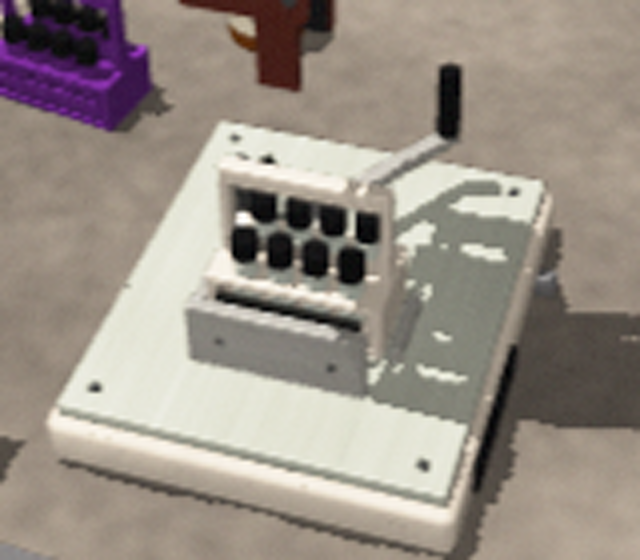

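The rack stands flat in the bay between pad and cam, with the lever untouched. In the wrist view the post top is at (152,141) and the hub at (269,186). I measure the post, pivot and stop for the push.

Run:
```python
from h import *
d=np.load('w4.npy'); ci=(camera_info('wrist'),np.load('w4T.npy'))
P=cloud('wrist',d,ci); Z=P[...,2]
c,s=np.cos(.0157),np.sin(.0157); O=np.array([588.7,187.2])
D=P[...,:2]-O; X=D[...,0]*c+D[...,1]*s; Y=-D[...,0]*s+D[...,1]*c
def rep(m,l):
    q=P[m]; print(l,m.sum(),'X',np.round(np.percentile(X[m],[2,50,98]),1),'Y',np.round(np.percentile(Y[m],[2,50,98]),1),'world mean',q.mean(0).round(1))
r=np.zeros(d.shape,bool); r[115:165,130:200]=1; rep(r&(Z>145)&(Z<156),'posttop'); 
r[:]=0; r[165:215,245:290]=1; rep(r&(Z>101)&(Z<109),'hubtop')
r[:]=0; r[220:255,235:285]=1
for lo,hi in [(70,80),(80,90),(90,100),(100,110),(110,125)]:
    m=r&(Z>lo)&(Z<hi)
    if m.sum()>5: rep(m,f'stop{lo}')
r[:]=0; r[120:272,280:350]=1; rep(r&(abs(Z-90)<4),'rack body'); rep(r&(abs(Z-157)<4),'bar')
r[:]=0; r[120:250,340:365]=1; rep(r&(abs(Z-85)<4),'pad')
print(pt('wrist',148,141,z=150,ci=ci))
```

```text
posttop 329 X [-60.8 -54.1 -47. ] Y [-147.3 -139.6 -133.2] world mean [537.   46.6 149.3]
hubtop 304 X [-8.5  0.4  9.3] Y [-65.8 -56.9 -48. ] world mean [589.9 130.5 104.6]
stop70 60 X [51.8 56.8 62.6] Y [-71.  -59.8 -51.4] world mean [646.4 128.2  75.2]
stop80 60 X [52.  56.2 62.8] Y [-68.9 -59.1 -51.2] world mean [646.2 128.7  84.6]
stop90 159 X [45.6 52.3 62. ] Y [-85.1 -77.1 -51.6] world mean [642.6 113.2  96.9]
stop100 13 X [51.2 62.  65.6] Y [-80.8 -52.2 -51.3] world mean [650.1 130.3 103. ]
rack body 1980 X [-54.9 -21.1  54.2] Y [-38.1  -1.1  21.5] world mean [573.7 179.3  89.8]
bar 1704 X [-51.1  -4.4  49.5] Y [-14.2  -8.9  -2.9] world mean [585.8 178.6 156.6]
pad 593 X [-43.9   1.8  45. ] Y [18.7 29.3 44.7] world mean [589.  216.9  85.7]
[536.69963511  43.96736121 150.        ]
```

Run:
```python
from h import *
step([588.8,177.8,241],90.9,[510,59,211],57.5)
```

```text
shift [ 0.0807 -0.1175  0.03  ] turn [ 0.   0.  33.4] dist 145.7
```

drive_tool --plan '[[[0.012,-0.017,0],[0,0,5]],[[0.024,-0.034,0],[0,0,10]],[[0.036,-0.052,0],[0,0,15]],[[0.048,-0.07,0],[0,0,20]],[[0.06,-0.088,0.01],[0,0,25]],[[0.072,-0.105,0.02],[0,0,30]],[[0.0807,-0.1175,0.03],[0,0,33.4]],[[0.0807,-0.1175,0.03],[0,0,33.4]]]' --claw 1 --newtons 40

```text
t: 12.6
eef_pos: [506.4, 55.9, 208.0]
tcp_rot: [-0.002, 0.283, 0.959, -0.002]
ft_force: [-0.3, -0.3, -0.8]
finger_gap: 0.013
```

drive_tool --plan '[[[0,0,0],[0,0,0]],[[0,0,0.012],[0,0,0]],[[0,0,0.03],[0,0,0]],[[0,0,0.05],[0,0,0]],[[0,0,0.07],[0,0,0]],[[0,0,0.085],[0,0,0]],[[0,0,0.095],[0,0,0]],[[0,0,0.099],[0,0,0]]]'

```text
t: 13.27
eef_pos: [509.9, 60.1, 110.3]
tcp_rot: [-0.001, 0.279, 0.96, -0.0]
ft_force: [0.1, 0.2, -0.0]
finger_gap: 0.002
```

Run:
```python
from h import *
s,M=now()
im,d=snapshot('wrist'); save('w5.png',im)
im,d=snapshot('side'); save('s5.png',cv2.resize(im[150:310,240:400],None,fx=3.7,fy=3.7,interpolation=cv2.INTER_CUBIC))
```

```text
t 13.27 pos [509.9  60.1 110.3] yangle 57.65 zax [-0.002 -0.    -1.   ] F [ 0.1  0.2 -0. ] T [-0.04 -0.   -0.02] gap 0.002 q [-0.6   0.38  0.44  2.06 -0.24  0.74  1.  ]
```

View pics/w5.png

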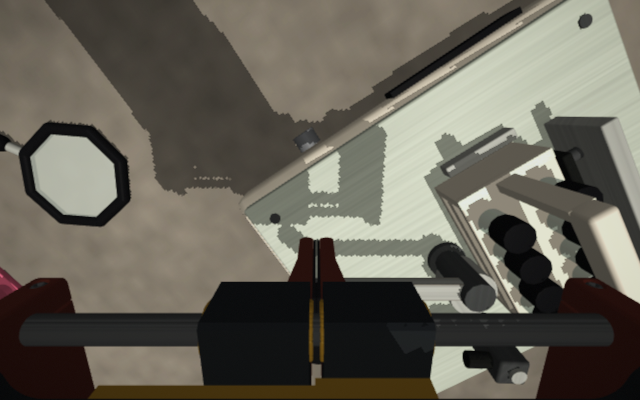

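View pics/s5.png

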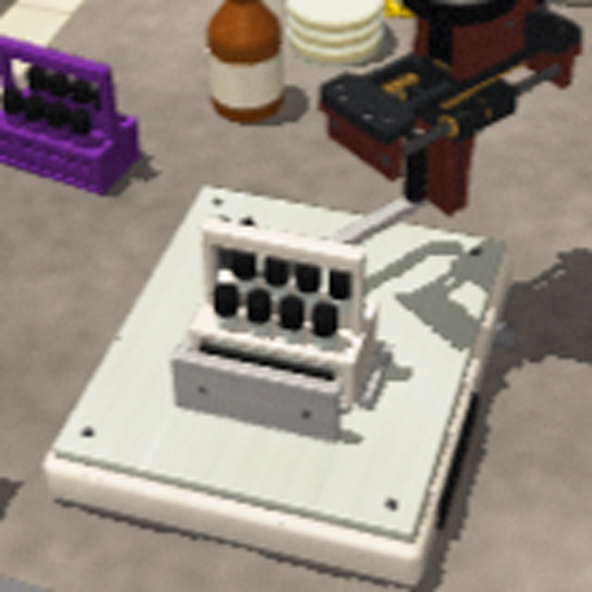

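The closed fingers stand on the clockwise side of the post. I approach along tool -x to find contact.

drive_tool --plan '[[[-0.002,0,0],[0,0,0]],[[-0.004,0,0],[0,0,0]],[[-0.006,0,0],[0,0,0]],[[-0.008,0,0],[0,0,0]],[[-0.01,0,0],[0,0,0]],[[-0.012,0,0],[0,0,0]],[[-0.013,0,0],[0,0,0]],[[-0.014,0,0],[0,0,0]]]'

```text
t: 14.03
eef_pos: [521.2, 52.0, 111.6]
tcp_rot: [-0.001, 0.28, 0.96, 0.0]
ft_force: [-3.1, 1.7, 3.5]
finger_gap: 0.005
```

```bash
cat >> h.py <<'E'
PIV=np.array([589.6,127.8])
def arcpose(L,off,r=100,z=112):
    a=np.radians(L); u=np.array([np.cos(a),np.sin(a)]); t=np.array([-u[1],u[0]])
    p=PIV+r*u-off*t; return np.array([p[0],p[1],z]),L-180
def info(pc,ac):
    # where commanded tcp is relative to pivot
    pass
E
python3 - <<'E'
from h import *
s,M=now()
for off in (30,16): print(arcpose(237.5,off))
E
```

```text
t 14.03 pos [521.2  52.  111.6] yangle 57.53 zax [-0.001  0.001 -1.   ] F [-3.1  1.7  3.5] T [0.37 0.72 0.02] gap 0.005 q [-0.57  0.4   0.44  2.04 -0.24  0.76  1.02]
(array([510.56829579,  59.57984367, 112.        ]), 57.5)
(array([522.37577603,  52.05764915, 112.        ]), 57.5)
```

Contact, about 3.5 N against the push. Now I work out the arc rows.

```bash
cat >> h.py <<'E'
def arcrows(p0,a0,L0,dL,off=16,n=8,z=112):
    for i in range(1,n+1):
        p,a=arcpose(L0+dL*i,off,z=z); d=yawR(a0).T@(p-np.array(p0))/1000
        print(f'[[{d[0]:.4f}, {d[1]:.4f}, {d[2]:.4f}], [0, 0, {-(a-a0):.1f}]],')
    print('end',p.round(2),a)
E
python3 - <<'E'
from h import *
arcrows([521.8,51.5,112],57.5,237.5,3)
p,a=arcpose(261.5,16); print('second'); arcrows(p,a,261.5,3)
E
```

```text
[[-0.0054, 0.0001, 0.0000], [0, 0, -3.0]],
[[-0.0107, -0.0003, 0.0000], [0, 0, -6.0]],
[[-0.0160, -0.0005, 0.0000], [0, 0, -9.0]],
[[-0.0213, -0.0004, 0.0000], [0, 0, -12.0]],
[[-0.0266, 0.0000, 0.0000], [0, 0, -15.0]],
[[-0.0319, 0.0007, 0.0000], [0, 0, -18.0]],
[[-0.0371, 0.0017, 0.0000], [0, 0, -21.0]],
[[-0.0422, 0.0029, 0.0000], [0, 0, -24.0]],
end [558.99  31.26 112.  ] 81.5
second
[[-0.0053, -0.0007, 0.0000], [0, 0, -3.0]],
[[-0.0105, -0.0011, 0.0000], [0, 0, -6.0]],
[[-0.0158, -0.0013, 0.0000], [0, 0, -9.0]],
[[-0.0211, -0.0011, 0.0000], [0, 0, -12.0]],
[[-0.0264, -0.0007, 0.0000], [0, 0, -15.0]],
[[-0.0317, -0.0000, 0.0000], [0, 0, -18.0]],
[[-0.0369, 0.0009, 0.0000], [0, 0, -21.0]],
[[-0.0421, 0.0021, 0.0000], [0, 0, -24.0]],
end [600.91  27.16 112.  ] 105.5
```

drive_tool --plan '[[[-0.0054,0,0],[0,0,-3]],[[-0.0107,-0.0003,0],[0,0,-6]],[[-0.016,-0.0005,0],[0,0,-9]],[[-0.0213,-0.0004,0],[0,0,-12]],[[-0.0266,0,0],[0,0,-15]],[[-0.0319,0.0007,0],[0,0,-18]],[[-0.0371,0.0017,0],[0,0,-21]],[[-0.0422,0.0029,0],[0,0,-24]]]'

```text
t: 14.7
eef_pos: [557.7, 31.1, 111.2]
tcp_rot: [-0.001, 0.073, 0.997, -0.0]
ft_force: [-4.0, 0.2, 2.3]
finger_gap: 0.003
```

Run:
```python
from h import *
s,M=now(); print('tool F',M.T@s['ft_force'])
im,d=snapshot('side'); save('s6.png',cv2.resize(im[150:310,240:400],None,fx=3.7,fy=3.7,interpolation=cv2.INTER_CUBIC))
```

```text
t 14.7 pos [557.7  31.1 111.2] yangle 81.65 zax [-0.003 -0.    -1.   ] F [-4.   0.2  2.3] T [ 0.13  0.9  -0.02] gap 0.003 q [-0.43  0.44  0.33  1.95 -0.2   0.79  1.44]
tool F [ 4.02256065 -0.39948826 -2.27720934]
```

View pics/s6.png

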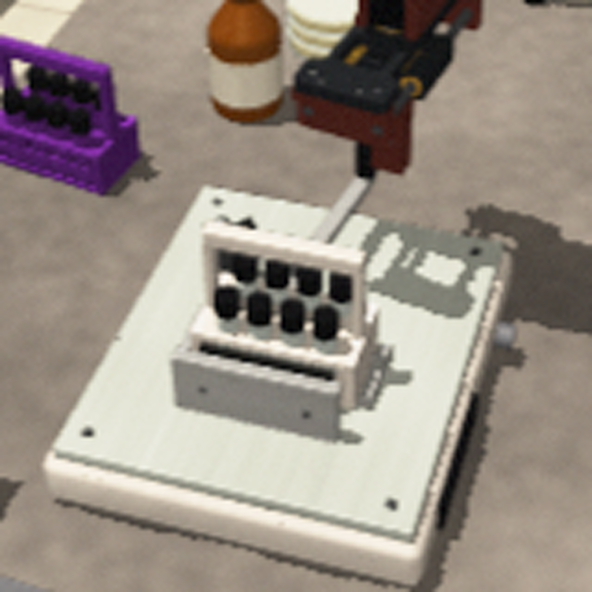

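The lever turns with the fingers at about 4 N. Continue along the arc.

drive_tool --plan '[[[-0.0053,-0.0007,0],[0,0,-3]],[[-0.0105,-0.0011,0],[0,0,-6]],[[-0.0158,-0.0013,0],[0,0,-9]],[[-0.0211,-0.0011,0],[0,0,-12]],[[-0.0264,-0.0007,0],[0,0,-15]],[[-0.0317,0,0],[0,0,-18]],[[-0.0369,0.0009,0],[0,0,-21]],[[-0.0421,0.0021,0],[0,0,-24]]]'

```text
t: 15.42
eef_pos: [599.5, 26.3, 111.1]
tcp_rot: [-0.002, -0.135, 0.991, -0.0]
ft_force: [-5.1, -1.8, 2.4]
finger_gap: 0.007
```

Run:
```python
from h import *
s,M=now(); print('tool F',M.T@s['ft_force'])
p,a=arcpose(285.5,16); arcrows(p,a,285.5,2.5); p,a=arcpose(305.5,16); print(); arcrows(p,a,305.5,.75)
```

```text
t 15.42 pos [599.5  26.3 111.1] yangle 105.54 zax [-0.003 -0.001 -1.   ] F [-5.1 -1.8  2.4] T [-0.17  1.08  0.05] gap 0.007 q [-0.32  0.49  0.23  1.85 -0.14  0.82  1.82]
tool F [ 5.43984399 -0.4035909  -2.41693144]
[[-0.0044, -0.0006, 0.0000], [0, 0, -2.5]],
[[-0.0088, -0.0010, 0.0000], [0, 0, -5.0]],
[[-0.0132, -0.0012, 0.0000], [0, 0, -7.5]],
[[-0.0176, -0.0013, 0.0000], [0, 0, -10.0]],
[[-0.0220, -0.0011, 0.0000], [0, 0, -12.5]],
[[-0.0264, -0.0007, 0.0000], [0, 0, -15.0]],
[[-0.0308, -0.0002, 0.0000], [0, 0, -17.5]],
[[-0.0352, 0.0006, 0.0000], [0, 0, -20.0]],
end [634.64  37.1  112.  ] 125.5

[[-0.0013, -0.0002, 0.0000], [0, 0, -0.8]],
[[-0.0026, -0.0004, 0.0000], [0, 0, -1.5]],
[[-0.0039, -0.0006, 0.0000], [0, 0, -2.2]],
[[-0.0053, -0.0007, 0.0000], [0, 0, -3.0]],
[[-0.0066, -0.0008, 0.0000], [0, 0, -3.8]],
[[-0.0079, -0.0009, 0.0000], [0, 0, -4.5]],
[[-0.0092, -0.0010, 0.0000], [0, 0, -5.2]],
[[-0.0105, -0.0011, 0.0000], [0, 0, -6.0]],
end [643.88  42.3  112.  ] 131.5
```

drive_tool --plan '[[[-0.0044,-0.0006,0],[0,0,-2.5]],[[-0.0088,-0.001,0],[0,0,-5]],[[-0.0132,-0.0012,0],[0,0,-7.5]],[[-0.0176,-0.0013,0],[0,0,-10]],[[-0.022,-0.0011,0],[0,0,-12.5]],[[-0.0264,-0.0007,0],[0,0,-15]],[[-0.0308,-0.0002,0],[0,0,-17.5]],[[-0.0352,0.0006,0],[0,0,-20]]]'

```text
t: 16.08
eef_pos: [633.2, 35.2, 111.1]
tcp_rot: [-0.002, -0.305, 0.952, -0.001]
ft_force: [-5.4, -3.7, 3.5]
finger_gap: 0.009
```

Run:
```python
from h import *
s,M=now(); print('tool F',M.T@s['ft_force'])
im,d=snapshot('side'); save('s7.png',cv2.resize(im[150:310,240:400],None,fx=3.7,fy=3.7,interpolation=cv2.INTER_CUBIC))
im,d=snapshot('wrist'); save('w7.png',im)
```

```text
t 16.08 pos [633.2  35.2 111.1] yangle 125.48 zax [-0.003 -0.002 -1.   ] F [-5.4 -3.7  3.5] T [-0.59  1.22 -0.03] gap 0.009 q [-0.26  0.53  0.14  1.76 -0.09  0.86  2.11]
tool F [ 6.54625725  0.05513404 -3.46881908]
```

View pics/s7.png

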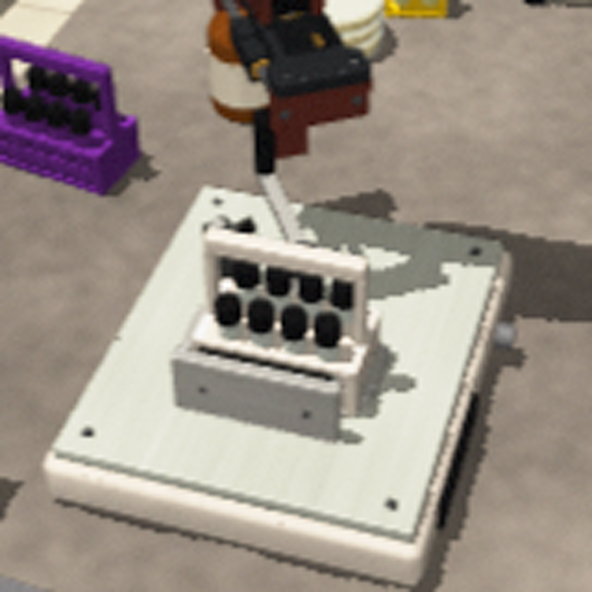

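View pics/w7.png

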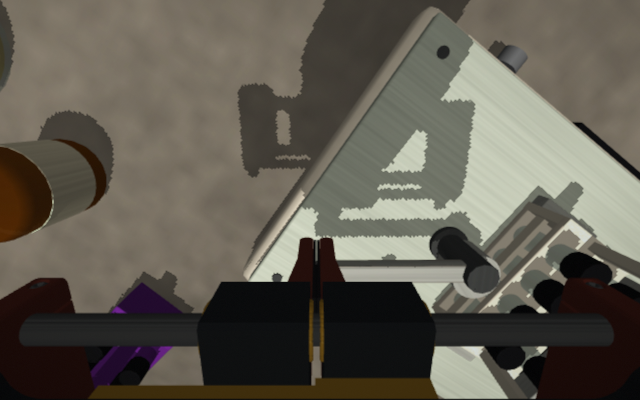

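The lever is about 70° round and the rack sits against the pad, at 6.5 N. Now the slow approach.

drive_tool --plan '[[[-0.0013,-0.0002,0],[0,0,-0.75]],[[-0.0026,-0.0004,0],[0,0,-1.5]],[[-0.0039,-0.0006,0],[0,0,-2.25]],[[-0.0053,-0.0007,0],[0,0,-3]],[[-0.0066,-0.0008,0],[0,0,-3.75]],[[-0.0079,-0.0009,0],[0,0,-4.5]],[[-0.0092,-0.001,0],[0,0,-5.25]],[[-0.0105,-0.0011,0],[0,0,-6]]]'

```text
t: 16.85
eef_pos: [642.4, 40.1, 111.1]
tcp_rot: [-0.002, -0.353, 0.935, -0.001]
ft_force: [-5.3, -4.3, 2.0]
finger_gap: 0.007
```

Run:
```python
from h import *
s,M=now(); print('tool F',M.T@s['ft_force'])
p,a=arcpose(311.5,16); arcrows(p,a,311.5,.5);
```

```text
t 16.85 pos [642.4  40.1 111.1] yangle 131.38 zax [-0.003 -0.003 -1.   ] F [-5.3 -4.3  2. ] T [-0.79  1.04  0.01] gap 0.007 q [-0.24  0.55  0.12  1.73 -0.08  0.87  2.2 ]
tool F [ 6.80228749  0.23894226 -1.99216177]
[[-0.0009, -0.0001, 0.0000], [0, 0, -0.5]],
[[-0.0017, -0.0003, 0.0000], [0, 0, -1.0]],
[[-0.0026, -0.0004, 0.0000], [0, 0, -1.5]],
[[-0.0035, -0.0005, 0.0000], [0, 0, -2.0]],
[[-0.0044, -0.0006, 0.0000], [0, 0, -2.5]],
[[-0.0053, -0.0007, 0.0000], [0, 0, -3.0]],
[[-0.0061, -0.0008, 0.0000], [0, 0, -3.5]],
[[-0.0070, -0.0009, 0.0000], [0, 0, -4.0]],
end [649.71  46.3  112.  ] 135.5
```

drive_tool --plan '[[[-0.0009,-0.0001,0],[0,0,-0.5]],[[-0.0017,-0.0003,0],[0,0,-1]],[[-0.0026,-0.0004,0],[0,0,-1.5]],[[-0.0035,-0.0005,0],[0,0,-2]],[[-0.0044,-0.0006,0],[0,0,-2.5]],[[-0.0053,-0.0007,0],[0,0,-3]],[[-0.0061,-0.0008,0],[0,0,-3.5]],[[-0.007,-0.0009,0],[0,0,-4]]]'

```text
t: 17.52
eef_pos: [648.4, 43.9, 111.1]
tcp_rot: [-0.002, -0.386, 0.923, -0.001]
ft_force: [-5.0, -4.6, 2.7]
finger_gap: 0.0
```

Run:
```python
from h import *
s,M=now(); print('tool F',M.T@s['ft_force'])
```

```text
t 17.52 pos [648.4  43.9 111.1] yangle 135.37 zax [-0.003 -0.003 -1.   ] F [-5.  -4.6  2.7] T [-0.84  1.02  0.03] gap 0.0 q [-0.24  0.55  0.1   1.72 -0.06  0.88  2.25]
tool F [ 6.81144884  0.2705782  -2.65204618]
```

drive_tool --plan '[[[-0.0007,-0.0001,0],[0,0,-0.4]],[[-0.0014,-0.0002,0],[0,0,-0.8]],[[-0.0021,-0.0003,0],[0,0,-1.2]],[[-0.0028,-0.0004,0],[0,0,-1.6]],[[-0.0035,-0.0005,0],[0,0,-2]],[[-0.0042,-0.0006,0],[0,0,-2.4]],[[-0.0049,-0.0007,0],[0,0,-2.8]],[[-0.0056,-0.0007,0],[0,0,-3.2]]]'

```text
t: 18.18
eef_pos: [653.0, 47.2, 111.1]
tcp_rot: [-0.002, -0.411, 0.912, -0.001]
ft_force: [-4.6, -4.1, 2.3]
finger_gap: 0.007
```

Run:
```python
from h import *
s,M=now(); print('tool F',M.T@s['ft_force'])
```

```text
t 18.18 pos [653.   47.2 111.1] yangle 138.56 zax [-0.002 -0.003 -1.   ] F [-4.6 -4.1  2.3] T [-0.91  0.85  0.06] gap 0.007 q [-0.23  0.56  0.09  1.7  -0.06  0.88  2.3 ]
tool F [ 6.12814786  0.76353277 -2.28854635]
```

drive_tool --plan '[[[-0.0007,-0.0001,0],[0,0,-0.4]],[[-0.0014,-0.0002,0],[0,0,-0.8]],[[-0.0021,-0.0003,0],[0,0,-1.2]],[[-0.0028,-0.0004,0],[0,0,-1.6]],[[-0.0035,-0.0005,0],[0,0,-2]],[[-0.0042,-0.0006,0],[0,0,-2.4]],[[-0.0049,-0.0007,0],[0,0,-2.8]],[[-0.0056,-0.0007,0],[0,0,-3.2]]]'

```text
t: 18.85
eef_pos: [657.3, 50.8, 111.2]
tcp_rot: [-0.002, -0.436, 0.9, -0.001]
ft_force: [-3.0, -6.0, 2.4]
finger_gap: 0.006
```

Run:
```python
from h import *
s,M=now(); print('tool F',M.T@s['ft_force'])
im,d=snapshot('top'); save('t8.png',cv2.resize(im[155:275,210:330],None,fx=5,fy=5,interpolation=cv2.INTER_CUBIC))
```

```text
t 18.85 pos [657.3  50.8 111.2] yangle 141.75 zax [-0.002 -0.003 -1.   ] F [-3.  -6.   2.4] T [-0.98  0.83 -0.05] gap 0.006 q [-0.22  0.57  0.07  1.69 -0.05  0.89  2.34]
tool F [ 6.57853335 -1.35362991 -2.34690077]
```

View pics/t8.png

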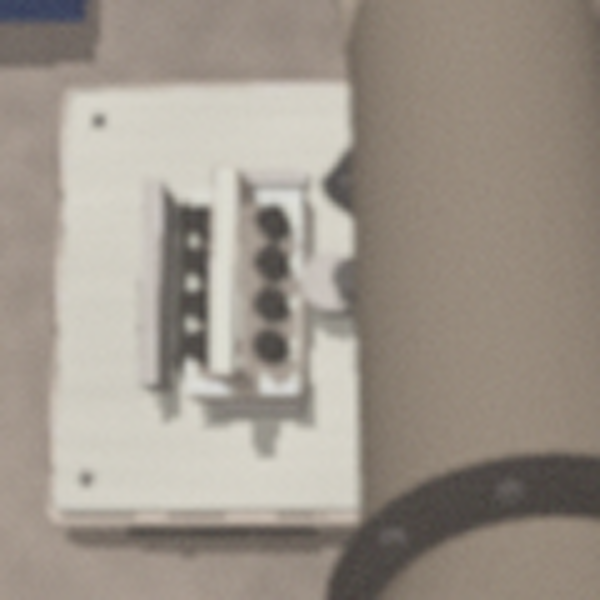

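The rack is pushed squarely against the pad. No stop yet at about 1.50 rad, so I carry on.

drive_tool --plan '[[[-0.0007,-0.0001,0],[0,0,-0.4]],[[-0.0014,-0.0002,0],[0,0,-0.8]],[[-0.0021,-0.0003,0],[0,0,-1.2]],[[-0.0028,-0.0004,0],[0,0,-1.6]],[[-0.0035,-0.0005,0],[0,0,-2]],[[-0.0042,-0.0006,0],[0,0,-2.4]],[[-0.0049,-0.0007,0],[0,0,-2.8]],[[-0.0056,-0.0007,0],[0,0,-3.2]]]'

```text
t: 19.57
eef_pos: [661.5, 54.6, 111.2]
tcp_rot: [-0.002, -0.461, 0.887, -0.001]
ft_force: [-3.8, -5.2, 1.1]
finger_gap: 0.001
```

Run:
```python
from h import *
s,M=now(); print('tool F',M.T@s['ft_force'])
```

```text
t 19.57 pos [661.5  54.6 111.2] yangle 144.94 zax [-0.002 -0.003 -1.   ] F [-3.8 -5.2  1.1] T [-1.12  0.74 -0.03] gap 0.001 q [-0.22  0.57  0.06  1.68 -0.04  0.89  2.38]
tool F [ 6.42114638  0.09823871 -1.10182643]
```

drive_tool --plan '[[[-0.0007,-0.0001,0],[0,0,-0.4]],[[-0.0014,-0.0002,0],[0,0,-0.8]],[[-0.0021,-0.0003,0],[0,0,-1.2]],[[-0.0028,-0.0004,0],[0,0,-1.6]],[[-0.0035,-0.0005,0],[0,0,-2]],[[-0.0042,-0.0006,0],[0,0,-2.4]],[[-0.0049,-0.0007,0],[0,0,-2.8]],[[-0.0056,-0.0007,0],[0,0,-3.2]]]'

```text
t: 20.23
eef_pos: [664.5, 57.3, 111.1]
tcp_rot: [-0.003, -0.486, 0.874, -0.001]
ft_force: [-6.4, -8.5, 3.9]
finger_gap: 0.002
```

Run:
```python
from h import *
s,M=now(); print('tool F',M.T@s['ft_force'])
```

```text
t 20.23 pos [664.5  57.3 111.1] yangle 148.09 zax [-0.004 -0.005 -1.   ] F [-6.4 -8.5  3.9] T [-1.62  1.45 -0.01] gap 0.002 q [-0.21  0.58  0.05  1.67 -0.03  0.9   2.43]
tool F [10.63573193  0.92433528 -3.78649988]
```

The buffer is met at 10.6 N. I press about 2.4 mm further and hold.

drive_tool --plan '[[[-0.0005,0,0],[0,0,-0.2]],[[-0.001,0,0],[0,0,-0.4]],[[-0.0015,0,0],[0,0,-0.6]],[[-0.002,0,0],[0,0,-0.8]],[[-0.0024,0,0],[0,0,-1]],[[-0.0024,0,0],[0,0,-1]],[[-0.0024,0,0],[0,0,-1]],[[-0.0024,0,0],[0,0,-1]]]'

```text
t: 20.9
eef_pos: [665.4, 58.2, 111.1]
tcp_rot: [-0.003, -0.493, 0.87, -0.002]
ft_force: [-7.4, -9.2, 5.7]
finger_gap: 0.002
```

Run:
```python
from h import *
s,M=now(); print('tool F',M.T@s['ft_force'])
```

```text
t 20.9 pos [665.4  58.2 111.1] yangle 149.03 zax [-0.004 -0.006 -1.   ] F [-7.4 -9.2  5.7] T [-1.85  1.56  0.07] gap 0.002 q [-0.21  0.58  0.04  1.66 -0.02  0.9   2.44]
tool F [11.77310844  1.58359379 -5.63047567]
```

drive_tool --plan '[[[-0.0005,0,0],[0,0,0]],[[-0.001,0,0],[0,0,0]],[[-0.0015,0,0],[0,0,0]],[[-0.002,0,0],[0,0,0]],[[-0.0024,0,0],[0,0,0]],[[-0.0024,0,0],[0,0,0]],[[-0.0024,0,0],[0,0,0]],[[-0.0024,0,0],[0,0,0]]]'

```text
t: 21.57
eef_pos: [666.2, 59.2, 111.0]
tcp_rot: [-0.004, -0.492, 0.87, -0.002]
ft_force: [-9.2, -10.8, 5.7]
finger_gap: 0.005
```

Run:
```python
from h import *
s,M=now(); print('tool F',M.T@s['ft_force'])
```

```text
t 21.57 pos [666.2  59.2 111. ] yangle 148.99 zax [-0.005 -0.007 -1.   ] F [ -9.2 -10.8   5.7] T [-2.25  1.87  0.08] gap 0.005 q [-0.22  0.58  0.04  1.66 -0.02  0.91  2.44]
tool F [14.07718931  2.34644413 -5.56726298]
```

14.1 N square to the lever (about 15 N total). Hold it for a moment.

drive_tool --plan '[[[0,0,0],[0,0,0]],[[0,0,0],[0,0,0]],[[0,0,0],[0,0,0]],[[0,0,0],[0,0,0]],[[0,0,0],[0,0,0]],[[0,0,0],[0,0,0]],[[0,0,0],[0,0,0]],[[0,0,0],[0,0,0]]]'

```text
t: 22.23
eef_pos: [666.2, 59.2, 111.0]
tcp_rot: [-0.004, -0.492, 0.87, -0.002]
ft_force: [-8.2, -11.8, 6.8]
finger_gap: 0.003
```

Run:
```python
from h import *
s,M=now(); print('tool F',M.T@s['ft_force'])
im,d=snapshot('side'); save('s9.png',cv2.resize(im[150:310,240:400],None,fx=3.7,fy=3.7,interpolation=cv2.INTER_CUBIC))
```

```text
t 22.23 pos [666.2  59.2 111. ] yangle 148.99 zax [-0.005 -0.007 -1.   ] F [ -8.2 -11.8   6.8] T [-2.23  1.81  0.11] gap 0.003 q [-0.22  0.58  0.04  1.66 -0.02  0.91  2.44]
tool F [14.39899392  0.94434717 -6.62242037]
```

View pics/s9.png

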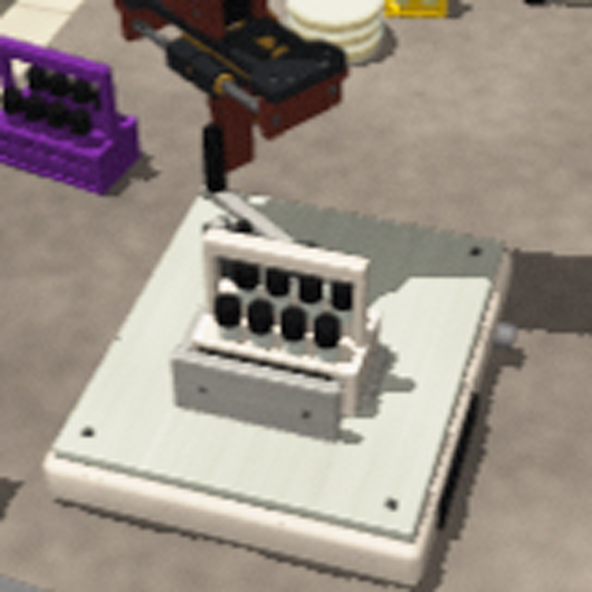

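The lever is on the stop and held at 14.4 N. Back straight off the post, then up.

drive_tool --plan '[[[0.001,0,0],[0,0,0]],[[0.003,0,0],[0,0,0]],[[0.006,0,0],[0,0,0]],[[0.01,0,0],[0,0,0]],[[0.015,0,0],[0,0,0]],[[0.02,0,0],[0,0,0]],[[0.025,0,0],[0,0,0]],[[0.03,0,0],[0,0,0]]]'

```text
t: 22.95
eef_pos: [653.1, 40.1, 111.7]
tcp_rot: [0.0, -0.495, 0.869, 0.0]
ft_force: [0.2, -0.5, 0.4]
finger_gap: 0.005
```

drive_tool --plan '[[[0,0,0],[0,0,0]],[[0,0,-0.01],[0,0,0]],[[0,0,-0.03],[0,0,0]],[[0,0,-0.055],[0,0,0]],[[0,0,-0.08],[0,0,0]],[[0,0,-0.105],[0,0,0]],[[0,0,-0.125],[0,0,0]],[[0,0,-0.135],[0,0,0]]]'

```text
t: 23.62
eef_pos: [654.7, 40.7, 250.7]
tcp_rot: [0.003, -0.495, 0.869, -0.001]
ft_force: [-0.1, 0.5, -0.9]
finger_gap: 0.008
```

drive_tool --plan '[[[0.01,-0.01,0],[0,0,0]],[[0.03,-0.03,0],[0,0,0]],[[0.05,-0.05,0],[0,0,0]],[[0.07,-0.07,0],[0,0,0]],[[0.09,-0.09,0],[0,0,0]],[[0.1,-0.1,0],[0,0,0]],[[0.1,-0.1,0],[0,0,0]],[[0.1,-0.1,0],[0,0,0]]]'

```text
t: 24.28
eef_pos: [687.7, -97.3, 245.4]
tcp_rot: [-0.001, -0.494, 0.869, 0.001]
ft_force: [0.5, 1.4, -0.4]
finger_gap: 0.005
```

Run:
```python
from h import *
s,M=now()
for n in ['top','side']:
    im,d=snapshot(n); save(n+'10.png',im); np.save(n+'10.npy',d)
    if n=='top': save('t10c.png',cv2.resize(im[155:275,210:330],None,fx=5,fy=5,interpolation=cv2.INTER_CUBIC))
ci=cam('wrist'); im,d=snapshot('wrist'); save('w10.png',im); np.save('w10.npy',d); np.save('w10T.npy',ci[1])
```

```text
t 24.28 pos [687.7 -97.3 245.4] yangle 149.22 zax [-0.002  0.001 -1.   ] F [ 0.5  1.4 -0.4] T [0.12 0.05 0.04] gap 0.005 q [-0.01  0.49  0.09  1.48 -0.05  1.17  2.69]
```

View pics/top10.png

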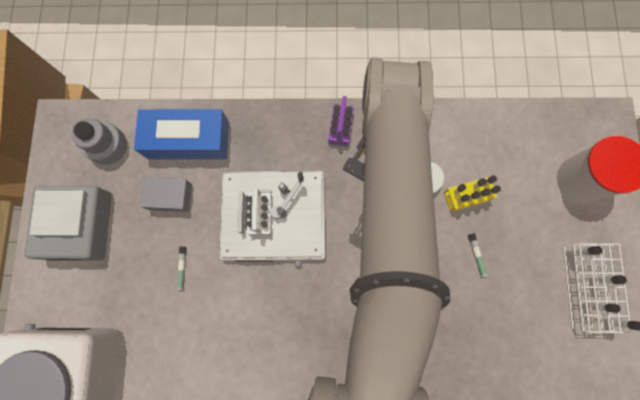

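View pics/w10.png

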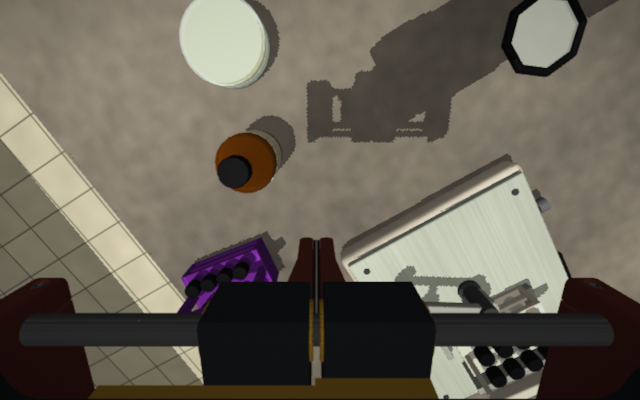

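View pics/side10.png

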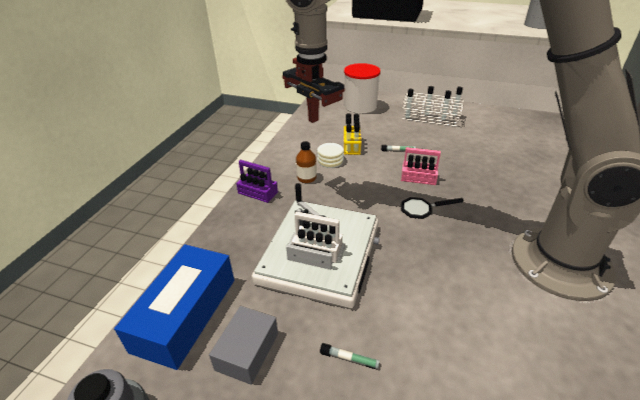

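The rack is clamped at about (257,214) in the top view. The lever is on the stop, with its post at about (300,177), and the bystanders look unmoved. Now I check the numbers: rack against clamp, lever angle and lever–buffer contact.

Run:
```python
from h import *
d=np.load('top10.npy'); P=cloud('top',d); d0=np.load('top0.npy'); P0=cloud('top',d0)
c,s=np.cos(.0157),np.sin(.0157); O=np.array([588.4,185.5])
def f(P): D=P[...,:2]-O; return D[...,0]*c+D[...,1]*s, -D[...,0]*s+D[...,1]*c, P[...,2]
X,Y,Z=f(P); r=np.zeros(d.shape,bool); r[165:260,225:325]=1
for l,m in [('body',(abs(Z-90)<4)&(abs(X)<58)&(abs(Y)<34)),('bar',(abs(Z-157)<5)&(abs(X)<60)&(abs(Y)<20)),('post',(abs(Z-150)<6)&(Y<-70))]:
    m&=r; q=np.stack([X[m],Y[m]],1).astype(np.float32); print(l,m.sum(),np.percentile(q,[2,50,98],axis=0).round(1).tolist(),cv2.minAreaRect(q), np.median(Z[m]).round(1))
    if l=='post': v=q.mean(0)-[0,-58]; print('lever',(np.arctan2(v[1],v[0])%(2*np.pi))-4.101,np.hypot(*v))
g=cv2.imread('pics/t10c.png'); cv2.imwrite('pics/t10d.png',g)
```

```text
body 355 [[-55.8, -28.4], [-7.8, -5.6], [49.0, 30.7]] ((-4.134918212890625, 0.13128280639648438), (64.94226837158203, 107.72628784179688), 89.80303192138672) 89.6
bar 209 [[-56.1, -4.5], [-4.2, 1.1], [45.5, 7.5]] ((-4.760807037353516, 0.8199386596679688), (104.64061737060547, 12.461304664611816), 0.9512895941734314) 156.3
post 33 [[75.2, -118.4], [81.8, -113.0], [89.6, -105.6]] ((82.39754486083984, -112.05294036865234), (12.899969100952148, 15.185029983520508), 89.59759521484375) 149.2
lever 1.6032863128212371 98.74119204548178
```

View pics/t10c.png

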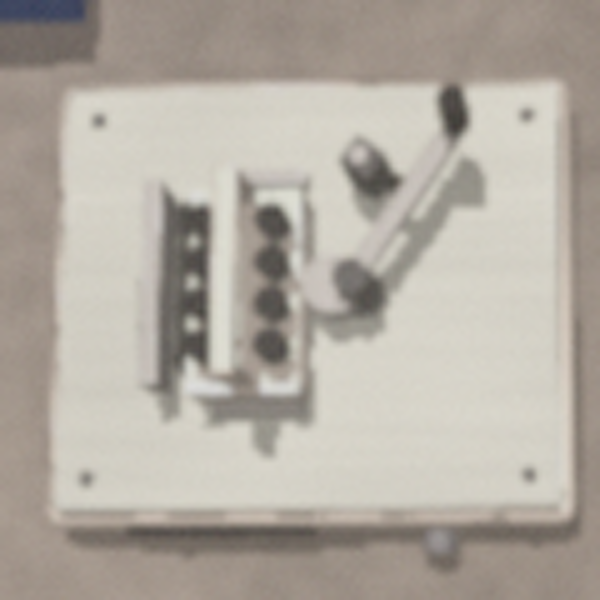

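Rack centre is at clamp x ≈ -4, y ≈ +0.3 mm and square. The lever is at about 1.60 rad with its arm against the buffer. The gripper is in free air, so I hand in.

Run:
```python
from h import *
s,M=now(); print(finish_job())
```

```text
t 24.43 pos [688.  -94.3 246.2] yangle 149.48 zax [-0.001  0.001 -1.   ] F [-1.3  0.8  0.5] T [0.08 0.04 0.05] gap 0.006 q [-0.01  0.49  0.09  1.48 -0.05  1.17  2.69]
the job is handed in; nothing more can be done
None
```

The rack is clamped in the bay, the lever rests on its stop, and the job was handed in at 24.4 s of the 72 s. `finish_job()` reports no verdict.

I set the white rack in the bay by its bar and let go with the lever still open. I then turned the lever by its post with the closed fingers. It met the buffer near the end of its turn; I pressed to about 14 N square to the lever (about 16 N total), held it there 0.7 s, then backed off.

Last checks from the top view:
- **Rack:** it stands flat and square, about 4 mm towards -x and under 1 mm off in y. The 4 mm drift came during clamping and is inside the 9 mm limit.
- **Lever:** it reads about 1.60 rad, with its arm against the buffer.
- **Arm and bystanders:** the arm is clear of everything. By eye, nothing on the bench shifted, though the arm hid part of the view (the side and wrist views covered most of that). I did not measure their positions.

- **Buffer travel:** it was judged by force and sight only; I had no direct reading.
- **Camera disagreement:** the wrist and top cameras differed by about 2 mm in y on the clamp. I corrected the wrist reading using the held rack, and the placing fitted.

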